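# Make up two casting flasks

### The job

Make up both flasks for casting. Stand each wax tree in the seat in the middle of its rubber base, the tall tree in the large base and the short tree in the small one, and only when a base has its tree lower its steel flask over it, the large flask on the large base, until it is fully home on the floor inside the rim. Set everything down gently, and don't let the steel knock the wax or a tree topple.

Things in the scene. Friction and masses are not known exactly. Their poses are not given: they have to be found in the camera images.
- base_large: Larger black rubber sprue base, a round dish 82 mm across, 14 mm high, fixed on the bench. Origin: centre of the underside, z up. Floor 5 mm up; the rim flares from 69.6 mm inside low down to 75 mm at the mouth and takes the large flask, which stands on the floor. The central boss (37 mm across, top 13 mm up) has a seat 30 mm wide and 4 mm deep (its floor 9 mm up) for the tall tree's foot
- base_small: Smaller black rubber sprue base, a round dish 62 mm across, 14 mm high, fixed on the bench. Origin: centre of the underside, z up. Floor 5 mm up; the rim flares from 49.6 mm inside low down to 55 mm at the mouth and takes the small flask, which stands on the floor. The central boss (29 mm across, top 13 mm up) has a seat 22 mm wide and 4 mm deep (its floor 9 mm up) for the short tree's foot
- tree_large: Taller dark green wax casting tree, 84 mm tall, standing on a round foot 26 mm across, 6 mm thick, its lower edge chamfered. A 10 mm round stem carries small ring patterns reaching 21 mm out from the axis and up to 58 mm above the origin; above them the stem is bare: grip it there. Stiff, about 40 g. Origin: centre of the foot's underside, z up along the stem
- tree_small: Shorter dark green wax casting tree, 60 mm tall, standing on a round foot 18 mm across, 6 mm thick, its lower edge chamfered. A 10 mm round stem carries small ring patterns reaching 15 mm out from the axis and up to 36 mm above the origin; above them the stem is bare: grip it there. Stiff, about 25 g. Origin: centre of the foot's underside, z up along the stem
- flask_large: Larger plain steel casting flask, a tube open at both ends, standing upright: 66 mm outside diameter, 2.5 mm wall (61 mm inside), 100 mm tall, about 0.42 kg. Origin: centre of its lower end, z up along the tube; any turn about z is the same
- flask_small: Smaller plain steel casting flask, a tube open at both ends, standing upright: 46 mm outside diameter, 2.5 mm wall (41 mm inside), 76 mm tall, about 0.22 kg. Origin: centre of its lower end, z up along the tube; any turn about z is the same
There are look-alikes about, which are no part of the job. Leave any green look-alike of the flask_large alone. What is shaped like the tree_small but orange is not meant.

How it is judged:
By the outcome, as a careful person would: the job done as asked, in the order asked, and still so for the second after the job is handed in, with the robot touching nothing.
It also fails if it takes over 128 s, if anything falls off the work surface, if the arm or the gripper's body presses on something with over 40 N, if the wrist force passes 120 N, or if a joint passes its speed limit or range.

### The arm

A 6-joint arm with a two-finger parallel gripper is mounted at the origin on a cart in front of the work surface, level with it; the furniture and walls round the work are solid. World frame = base frame: x ahead of the robot, y to its left, z up, the work surface at z = 0. Lengths are in m, angles in rad, forces in N, time in s.
With the tool pointing down it reaches from about 0.375 to 0.825 m from the base axis. Payload 5.5 kg.
Tool frame: the origin (TCP) lies midway between the tips of the shut fingers; the grasp point (between the pads) lies 19 mm behind it; z points along the fingers, y is the line along which they close (so a half turn about z gives the same grasp; the last joint's range is limited). The gripper opens to 85 mm and grips with 20 to 120 N. Pads are 22 mm wide; open, the fingers measure 114 mm over their backs; the gripper's body (76 mm by 85 mm) begins 54 mm behind the grasp point. The pads swing forward as they close: fully open they stand 13 mm farther back than shut.
Start: joints at [-1.253, 0.314, -0.047, 1.21, 0, 1.571], TCP at [0.187, -0.57, 0.196] pointing down, gripper open.
Joint ranges: [-2.67, 2.67], [-0.69, 1.73], [-1.03, 1.25], [-2.08, 2.16], [-1.42, 1.45], [-3.14, 3.14]. Speed limits (rad/s): [2.39, 2.39, 3.01, 3.14, 3.14, 3.14].

### API

Orientations are given as a rotation vector (axis times angle).
In Python, from cell import manip, grab_frame, get_calibration, ticket gives the robot as it stands. The module is installed in compiled form; this text tells all that it offers.
- The arm moves only by the shell command python3 -m creep 'ROWS'. ROWS is JSON, a list of rows, each an object with "xyz": the shift along the tool's x, y, z in cm, a list of three; "delta_rot": the turn, a rotation vector about the tool's x, y, z in degrees, a list of three; "hand": the opening, from 0 (shut) to 1 (fully open). In form: [{"xyz": [x, y, z], "delta_rot": [rx, ry, rz], "hand": hand}, ...]. A call has 1 to 12 rows; each row is the pose to reach, as a shift and turn from the pose commanded when the call began, along the tool's axes at that moment; what a row does not reach only later rows make up. A row lasts 1/12 s, in which the tool goes at most 41.7 mm and 7.16 degrees, less where a joint would pass 70% of its speed; a pose out of reach is approached as far as the arm can. A call with a gripper value outside its range is refused whole. The fingers move at their own pace and stop on an object; the grip force is fixed at half the most. Time passes only in rows, so rows that repeat a pose let the fingers close. It gives the time, the measured TCP pose, the force, the opening and the grip force at its end, in the units of the state.
- manip.sense(): the state, without advancing time (a new reading comes with each control period).
- grab_frame(name): name is "scene" or "top"; returns the picture (400x640x3 uint8, red, green, blue); there is no depth.
- get_calibration(name): a dict with "vertical_fov" (degrees; the focal length in pixels is half the picture's height over the tangent of half this angle, whatever the lens; pixels are square), "cx", "cy" (the principal point, pixels), "k1" (the pictures are not rectified: a ray, as slopes to the right and down, at radius r is drawn at 1 + k1 r^2 times it, then the intrinsics apply), "extrinsics" (4x4, takes a point from camera to world coordinates). Camera axes: x right, y up, looking along -z (the intrinsics and any distortion apply to the point x, -y, -z); pixel columns grow to the right and rows downward; lengths in m; the calibration is good to about 2 mm. A picture is of the moment at which its call begins. get_calibration takes no time and is no camera call.
- ticket.job_done(): hands the job in; it is judged then, once.
The state is a dict: "clock": time; "q": joint angles; "joint_velocities": joint speeds; "joint_efforts": joint torques, N m; "tool_pos": TCP position; "tcp_rot": TCP orientation; "ft_force": force on the tool from outside, world axes, zero at the start; "ft_torque": the same for the moment, N m; "finger_gap": opening from 0.0 (shut) to 1.0 (fully open); "grasp_force": force on a finger pad.
Only numpy, scipy, OpenCV 4.12 (cv2) and the standard library are available. Lean on these libraries where they do the work, as an engineer would, in place of code of your own. Each camera call takes 0.05 s, during which the arm holds its last target. There are 200 camera calls.

## Working session

There is one attempt and no reset: what is moved stays moved. The work goes in short steps, Python scripts to look and compute and a shell command to move; the robot and the scene stay as the last step left them, time stands still between calls to the robot, and variables do not carry over. Pictures are saved under pics/ and viewed, at most 14 in all, crops included, and the job is handed in when it is done.

```bash
mkdir -p pics
python3 - <<'E'
from cell import manip, grab_frame, get_calibration
import cv2, json
for n in("scene","top"):
    cv2.imwrite(f"pics/{n}0.png",grab_frame(n)[:,:,::-1]); c=get_calibration(n); print(n,c)
s=manip.sense();print(s)
E
```

```text
scene {'vertical_fov': 49.19448284523393, 'cx': 320.2357034350843, 'cy': 202.5729941210767, 'k1': 0.0313769000683591, 'extrinsics': array([[ 0.52611535,  0.66342534, -0.53204273,  0.01507558],
       [-0.85041169,  0.40924467, -0.33063388, -0.49849622],
       [-0.00161524,  0.62640691,  0.77949456,  0.72174052],
       [ 0.        ,  0.        ,  0.        ,  1.        ]])}
top {'vertical_fov': 43.28631432939435, 'cx': 324.95651416963443, 'cy': 196.53863439425595, 'k1': -0.08960561462358213, 'extrinsics': array([[ 2.86333204e-02,  9.96386646e-01, -7.99611398e-02,
         3.54988868e-01],
       [-9.99589862e-01,  2.85808894e-02, -1.80037692e-03,
        -1.90143546e-01],
       [ 4.91488977e-04,  7.99798955e-02,  9.96796356e-01,
         1.29982569e+00],
       [ 0.00000000e+00,  0.00000000e+00,  0.00000000e+00,
         1.00000000e+00]])}
{'clock': 0.1, 'q': array([-1.25301765e+00,  3.14164591e-01, -4.79764278e-02,  1.21020142e+00,
       -5.59218957e-06,  1.57081114e+00]), 'joint_velocities': array([-4.50899293e-04, -2.69881317e-03,  2.16926348e-03,  1.44033999e-03,
       -2.11724433e-05,  7.37576027e-04]), 'joint_efforts': array([ 5.74313981e-04, -5.40765774e+01,  3.40542018e+01,  1.12275209e-02,
       -6.43046610e-05, -1.21449150e-05]), 'tool_pos': array([ 0.18729257, -0.56941305,  0.19501643]), 'tcp_rot': array([-3.10051710e+00, -4.96803556e-01,  3.92760741e-04]), 'ft_force': array([0.7968948 , 0.09149241, 1.22881777]), 'ft_torque': array([-0.00342485, -0.04353983,  0.00870181]), 'grasp_force': 0.0, 'finger_gap': 1.0027735084267788}
```

View pics/scene0.png

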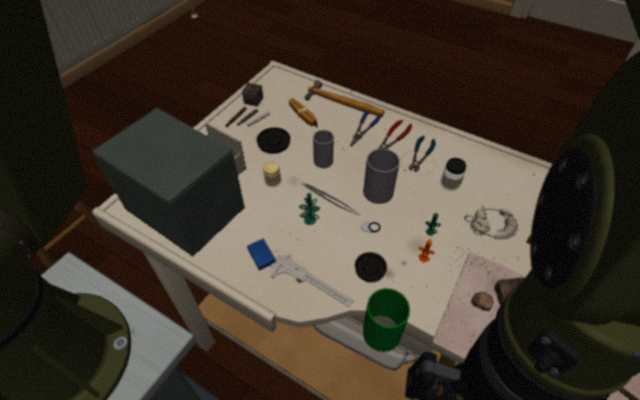

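View pics/top0.png

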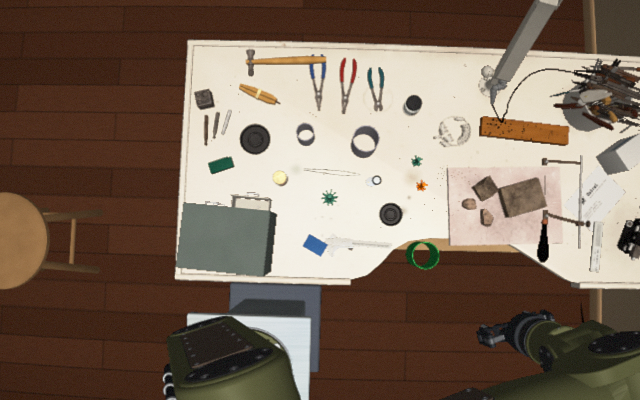

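Candidates, top view: steel flasks are (365,141) large and (305,133) small; the green tube at (423,255) is the decoy. Green trees are (330,198) tall and (417,161) short; the orange one at (421,185) is the decoy. Bases are (255,138) large and (391,214) small. I'll measure these next and confirm in an enlarged crop.

```bash
cat > h.py <<'E'
from cell import manip, grab_frame, get_calibration
import cv2, numpy as np
from scipy.spatial.transform import Rotation as Rot
def K(n):
    c=get_calibration(n); f=200/np.tan(np.radians(c["vertical_fov"]/2))
    return np.array([[f,0,c["cx"]],[0,f,c["cy"]],[0,0,1]]),np.array([c["k1"],0,0,0]),np.array(c["extrinsics"])
def ray(n,uv):
    k,d,E=K(n); p=cv2.undistortPoints(np.array([[uv]],float),k,d)[0,0]
    return E[:3,3],E[:3,:3]@np.array([p[0],-p[1],-1])
def onz(n,uv,z):
    o,v=ray(n,uv); return o+v*(z-o[2])/v[2]
def proj(n,P):
    k,d,E=K(n); P=np.atleast_2d(P); c=(P-E[:3,3])@E[:3,:3]; c=c*[1,-1,-1]
    return cv2.projectPoints(c,np.zeros(3),np.zeros(3),k,d)[0][:,0]
def tri(a,b):
    (o1,v1),(o2,v2)=ray("scene",a),ray("top",b)
    t=np.linalg.lstsq(np.c_[v1,-v2],o2-o1,rcond=None)[0]
    p,q=o1+t[0]*v1,o2+t[1]*v2
    return (p+q)/2,np.linalg.norm(p-q)*1e3
def go(xyz,yaw=None):
    "shift in tool axes (cm) to put TCP at xyz (world)"
    s=manip.sense(); R=Rot.from_rotvec(s["tcp_rot"])
    return np.round(R.inv().apply(np.array(xyz)-s["tool_pos"])*100,2)
def st():
    s=manip.sense(); R=Rot.from_rotvec(s["tcp_rot"]).as_matrix()
    print("t",round(s["clock"],2),"tcp",s["tool_pos"].round(4),"yaxis",R[:,1].round(3),"z",R[:,2].round(3),"q",s["q"].round(2),"F",s["ft_force"].round(1),"gap",round(s["finger_gap"],3),"gf",round(s["grasp_force"],1))
E
python3 - <<'E'
from h import *
S=cv2.imread("pics/scene0.png");T=cv2.imread("pics/top0.png")
def blobs(n,im,m,lo):
    k,l,s,c=cv2.connectedComponentsWithStats(m.astype(np.uint8)*255)
    for i in range(1,k):
        if s[i,4]>lo: print(n,"c",c[i].round(1),"box",s[i,:5])
for n,im in(("scene",S),("top",T)):
    h=cv2.cvtColor(im,cv2.COLOR_BGR2HSV)
    blobs(n+" green",im,(h[...,0]>55)&(h[...,0]<95)&(h[...,1]>90)&(h[...,2]>25),25)
    blobs(n+" orange",im,(h[...,0]<14)&(h[...,1]>190)&(h[...,2]>150),20)
    blobs(n+" black",im,(h[...,2]<48),150)
def cr(im,x,y,w,h,f): return cv2.resize(im[y:y+h,x:x+w],None,fx=f,fy=f,interpolation=cv2.INTER_CUBIC)
a=cr(S,250,115,200,175,4); cv2.imwrite("pics/sc1.png",a[:600,:800])
b=cr(T,230,110,205,150,3.9); cv2.imwrite("pics/tc1.png",b[:600,:800])
st()
E
```

```text
scene green c [418.7 142.3] box [416 137   7  13  28]
scene green c [309.6 211.6] box [304 194  13  30 194]
scene green c [431.7 225.7] box [427 214  10  21  88]
scene green c [385.3 318.9] box [ 364  289   46   62 2027]
scene black c [326.5 172.8] box [     0      0    640    400 131837]
scene black c [634.3  13.5] box [625   0  15  39 325]
scene black c [252.7  96.8] box [243  87  19  18 218]
scene black c [273.1 140. ] box [258 128  32  25 632]
scene black c [322.8 154.6] box [315 143  17  24 205]
scene black c [455.7 165.8] box [447 159  18  15 219]
scene black c [370.4 183.9] box [364 166  17  36 288]
scene black c [388.8 185.7] box [382 170  15  32 177]
scene black c [370.3 266.7] box [356 253  30  29 678]
scene black c [196.4 291.3] box [185 279  23  25 213]
scene black c [389.  305.7] box [369 290  39  34 906]
scene black c [380.9 334.7] box [363 312  43  39 871]
scene black c [119.2 366.6] box [100 316  30  84 304]
scene black c [226.1 375.8] box [ 147  325  174   75 6285]
top green c [369.7  77.9] box [368  69   5  19  42]
top green c [381.1  76.7] box [379  68   4  19  36]
top green c [220.4 164.6] box [209 158  24  15 233]
top green c [416.2 161.3] box [413 158   8   7  38]
top green c [329.1 198.1] box [324 194  12   9  63]
top green c [423.6 255.5] box [406 242  34  28 405]
top black c [611.5  75.8] box [586  66  49  22 202]
top black c [629.6 236.8] box [618 219  22  37 401]
top black c [542.9 245.7] box [538 224  10  38 249]
top black c [563.  357.1] box [ 439  303  201   97 5237]
top black c [507.6 328.5] box [476 309  78  44 870]
top black c [213.9 351.9] box [ 164  317  124   82 4975]
top black c [526.7 332.9] box [518 318  27  40 324]
t 0.1 tcp [ 0.1873 -0.5694  0.195 ] yaxis [ 0.312 -0.95  -0.002] z [-0.     0.001 -1.   ] q [-1.25  0.31 -0.05  1.21 -0.    1.57] F [0.8 0.1 1.2] gap 1.003 gf 0.0
```

View pics/sc1.png

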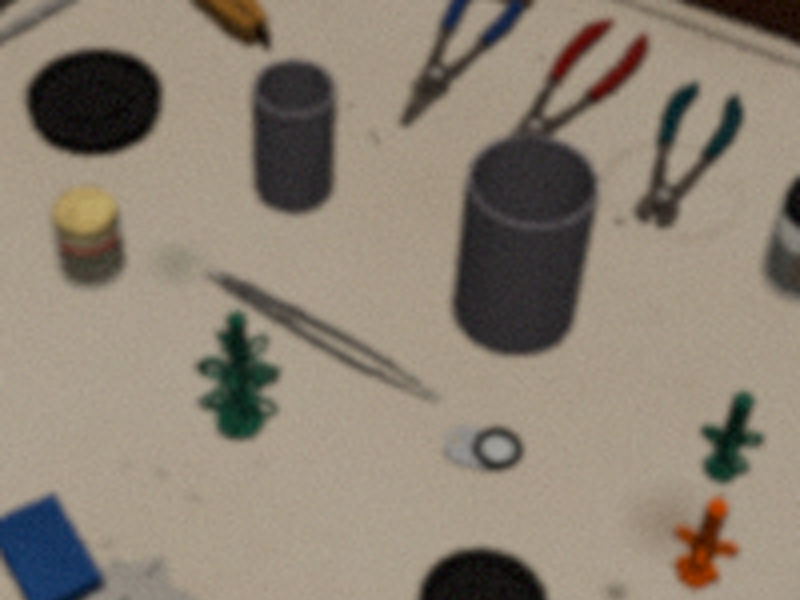

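View pics/tc1.png

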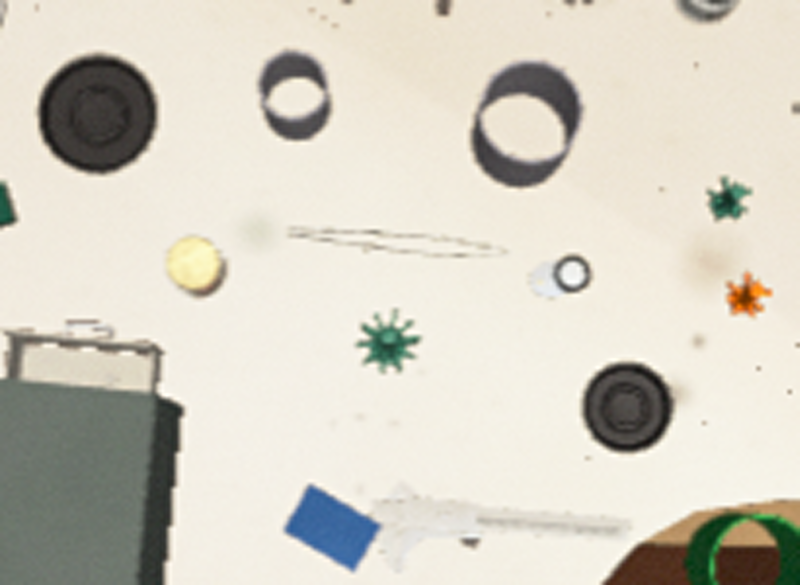

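The crops confirm it. The two grey tubes are the steel flasks, and the green trees at scene (309,194–224) tall and (436,214–235) short are the ones wanted. The orange tree and the bright green tube stay put.

Run:
```python
from h import *
T=cv2.imread("pics/top0.png");S=cv2.imread("pics/scene0.png")
def basefit(n,im,box,thr):
    x,y,w,h=box; g=cv2.cvtColor(im,cv2.COLOR_BGR2GRAY)[y:y+h,x:x+w]
    g=cv2.resize(g,None,fx=4,fy=4,interpolation=cv2.INTER_CUBIC); m=(g<thr).astype(np.uint8)*255
    c=max(cv2.findContours(m,0,1)[0],key=cv2.contourArea); e=cv2.fitEllipse(cv2.convexHull(c))
    uv=(np.array(e[0])+.5)/4-.5+[x,y]; return uv,np.array(e[1])/4
for nm,bt,bs in(("large",(235,118,42,42),(250,120,48,38)),("small",(374,197,35,35),(350,247,42,40))):
    uv,ax=basefit("top",T,bt,110); us,a2=basefit("scene",S,bs,75)
    print(nm,uv.round(1),ax.round(1),onz("top",uv,.012).round(4)," scene",us.round(1),a2.round(1),onz("scene",us,.009).round(4))
for nm,s,t in(("tall top",(309,195.2),(329.7,197.6)),("short top",(435.7,215),(416.3,161))):
    print(nm,[a for a in tri(s,t)])
for nm,s in(("tall",(309.8,219.8)),("short",(430.5,231.7))): print(nm,"foot",onz("scene",s,.004).round(4))
for nm,s,z in(("fl",(383.3,160.5),.1),("fs",(323.7,137.5),.076)):
    P=onz("scene",s,z); Q=P.copy(); Q[2]=0; print(nm,P.round(4),"top px",proj("top",[P,Q]).round(1).tolist())
# top-view flask masks
h=cv2.cvtColor(T,cv2.COLOR_BGR2HSV)
for nm,(x,y,w,hh) in(("fl",(345,118,42,45)),("fs",(290,118,30,32))):
    m=(h[y:y+hh,x:x+w,2]<140).astype(np.uint8); c=max(cv2.findContours(m,0,1)[0],key=cv2.contourArea)
    print(nm,np.array(cv2.boundingRect(c))+[x,y,0,0], cv2.fitEllipse(cv2.convexHull(c)),(x,y))
```

```text
large [254.6 138.9] [29.7 30.1] [ 0.6031 -0.001   0.012 ]  scene [273.1 140. ] [26.3 33.7] [ 0.6043 -0.0017  0.009 ]
small [390.5 214. ] [22.6 22.7] [ 0.4183 -0.3568  0.012 ]  scene [370.3 266.8] [29.6 32.1] [ 0.4197 -0.3568  0.009 ]
tall top [array([ 0.45101038, -0.20075144,  0.08743494]), np.float64(3.257107953071722)]
short top [array([ 0.55124645, -0.41639145,  0.0625616 ]), np.float64(8.81062663235664)]
tall foot [ 0.4554 -0.1997  0.004 ]
short foot [ 0.5571 -0.4205  0.004 ]
fl [ 0.5956 -0.2847  0.1   ] top px [[366.7, 138.1], [363.5, 145.6]]
fs [ 0.6125 -0.1364  0.076 ] top px [[305.9, 131.5], [307.0, 137.6]]
fl [353 126  26  21] ((20.5526065826416, 20.185256958007812), (24.753314971923828, 25.380704879760742), 47.12167739868164) (345, 118)
fs [297 124  17  11] ((14.907928466796875, 12.862122535705566), (14.636968612670898, 16.161142349243164), 97.64221954345703) (290, 118)
```

Run:
```python
from h import *
T=cv2.imread("pics/top0.png");S=cv2.imread("pics/scene0.png")
def cr(im,cx,cy,w=33,f=12):
    return cv2.resize(im[cy-12:cy+13,cx-16:cx+17],(396,300),interpolation=cv2.INTER_CUBIC)
m=np.vstack([np.hstack([cr(S,310,208),cr(S,432,224)]),np.hstack([cr(T,330,198),cr(T,417,161)])])
m=cv2.convertScaleAbs(m,alpha=1.5); cv2.imwrite("pics/trees.png",m)
for n,uv,z in(("scene",(309,195.2),.084),("top",(329.7,197.6),.084),("scene",(435.7,215),.06),("top",(416.3,161),.06)): print(n,uv,onz(n,uv,z).round(4))
```

```text
scene (309, 195.2) [ 0.4544 -0.2004  0.084 ]
top (329.7, 197.6) [ 0.4503 -0.1995  0.084 ]
scene (435.7, 215) [ 0.5559 -0.4199  0.06  ]
top (416.3, 161) [ 0.5497 -0.4128  0.06  ]
```

View pics/trees.png

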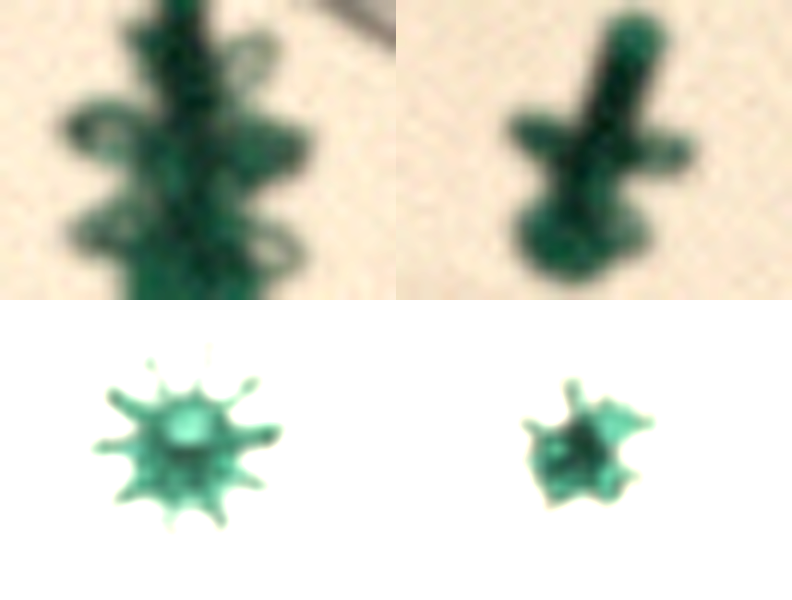

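The top row shows both trees in the scene view. The bottom row shows the stem tops in the top view: tall at about (329.2,195.9), short at about (419.2,158.1). These agree with the scene rays: tall tree (0.454,-0.200), short tree (0.556,-0.420). I'll head for the tall tree.

Run:
```python
from h import *
for uv,z in(((329.2,195.9),.084),((419.2,158.1),.06)): print(onz("top",uv,z).round(4))
print("box corner",tri((238,150),(274,206)), "greenflask",onz("top",(423,255),.05))
print(go((.4535,-.2,.15)))
```

```text
[ 0.4544 -0.1982  0.084 ]
[ 0.5573 -0.4199  0.06  ]
box corner (array([ 0.42059603, -0.07317071,  0.16602271]), np.float64(1.8555961240561274)) greenflask [ 0.31703527 -0.43472996  0.05      ]
[ 36.83 -26.77   4.54]
```

```bash
python3 -m creep '[{"xyz":[18,-13,0],"delta_rot":[0,0,-24],"hand":0.6},{"xyz":[18,-13,0],"delta_rot":[0,0,-24],"hand":0.45},{"xyz":[18,-13,0],"delta_rot":[0,0,-24],"hand":0.45},{"xyz":[36.8,-26.8,4.5],"delta_rot":[0,0,-48],"hand":0.45},{"xyz":[36.8,-26.8,4.5],"delta_rot":[0,0,-48],"hand":0.45},{"xyz":[36.8,-26.8,4.5],"delta_rot":[0,0,-48],"hand":0.45},{"xyz":[36.8,-26.8,4.5],"delta_rot":[0,0,-48],"hand":0.45},{"xyz":[36.8,-26.8,4.5],"delta_rot":[0,0,-48],"hand":0.45},{"xyz":[36.8,-26.8,4.5],"delta_rot":[0,0,-48],"hand":0.45},{"xyz":[36.8,-26.8,4.5],"delta_rot":[0,0,-48],"hand":0.45},{"xyz":[36.8,-26.8,4.5],"delta_rot":[0,0,-48],"hand":0.45},{"xyz":[36.8,-26.8,4.5],"delta_rot":[0,0,-48],"hand":0.45}]'; python3 -m creep '[{"xyz":[0,0,0],"delta_rot":[0,0,0],"hand":0.45},{"xyz":[0,0,0],"delta_rot":[0,0,0],"hand":0.45},{"xyz":[0,0,0],"delta_rot":[0,0,0],"hand":0.45}]'; python3 -c "
from h import *
st();print(go((.454,-.2,.061)))"
```

```text
clock: 1.1
tool_pos: [0.4561, -0.1945, 0.1496]
tcp_rot: [-2.623, -1.724, -0.003]
ft_force: [-1.1, 0.3, -0.3]
finger_gap: 0.449
grasp_force: 0.0
clock: 1.35
tool_pos: [0.4526, -0.2013, 0.1508]
tcp_rot: [-2.633, -1.714, 0.001]
ft_force: [0.5, -0.7, 0.3]
finger_gap: 0.452
grasp_force: 0.0
t 1.35 tcp [ 0.4526 -0.2013  0.1508] yaxis [ 0.914 -0.405 -0.   ] z [-0. -0. -1.] q [-0.42  0.14 -0.37  1.06 -0.    1.57] F [ 0.5 -0.7  0.3] gap 0.452 gf 0.0
[0.18 0.07 8.98]
```

```bash
python3 -m creep '[{"xyz":[0.2,0.1,2],"delta_rot":[0,0,0],"hand":0.45},{"xyz":[0.2,0.1,4],"delta_rot":[0,0,0],"hand":0.45},{"xyz":[0.2,0.1,6],"delta_rot":[0,0,0],"hand":0.45},{"xyz":[0.2,0.1,8],"delta_rot":[0,0,0],"hand":0.45},{"xyz":[0.2,0.1,9],"delta_rot":[0,0,0],"hand":0.45},{"xyz":[0.2,0.1,9],"delta_rot":[0,0,0],"hand":0.45},{"xyz":[0.2,0.1,9],"delta_rot":[0,0,0],"hand":0.25},{"xyz":[0.2,0.1,9],"delta_rot":[0,0,0],"hand":0.2},{"xyz":[0.2,0.1,9],"delta_rot":[0,0,0],"hand":0.15},{"xyz":[0.2,0.1,9],"delta_rot":[0,0,0],"hand":0.1},{"xyz":[0.2,0.1,9],"delta_rot":[0,0,0],"hand":0},{"xyz":[0.2,0.1,9],"delta_rot":[0,0,0],"hand":0}]'; python3 -m creep '[{"xyz":[0,0,0],"delta_rot":[0,0,0],"hand":0},{"xyz":[0,0,0],"delta_rot":[0,0,0],"hand":0},{"xyz":[0,0,0],"delta_rot":[0,0,0],"hand":0}]'; python3 -c "
from h import *
st()
for n in('scene','top'): cv2.imwrite(f'pics/{n}1.png',grab_frame(n)[:,:,::-1])"
```

```text
clock: 2.35
tool_pos: [0.4555, -0.1991, 0.0614]
tcp_rot: [2.631, 1.716, 0.001]
ft_force: [0.4, 0.8, 0.4]
finger_gap: -0.005
grasp_force: 0.0
clock: 2.6
tool_pos: [0.455, -0.1989, 0.0608]
tcp_rot: [2.632, 1.716, -0.0]
ft_force: [0.8, 0.6, 0.5]
finger_gap: -0.0
grasp_force: 0.0
t 2.6 tcp [ 0.455  -0.1989  0.0608] yaxis [ 0.915 -0.403 -0.   ] z [-0. -0. -1.] q [-0.41  0.22 -0.5   0.85 -0.    1.57] F [0.8 0.6 0.5] gap -0.0 gf 0.0
```

Run:
```python
from h import *
S=cv2.imread("pics/scene1.png");T=cv2.imread("pics/top1.png")
cv2.imwrite("pics/m1.png",np.hstack([cv2.convertScaleAbs(cv2.resize(S[150:270,250:350],(400,480),interpolation=2),alpha=1.3),cv2.resize(T[138:258,280:380],(400,480),interpolation=2)]))
```

```text
(no output)
```

View pics/m1.png

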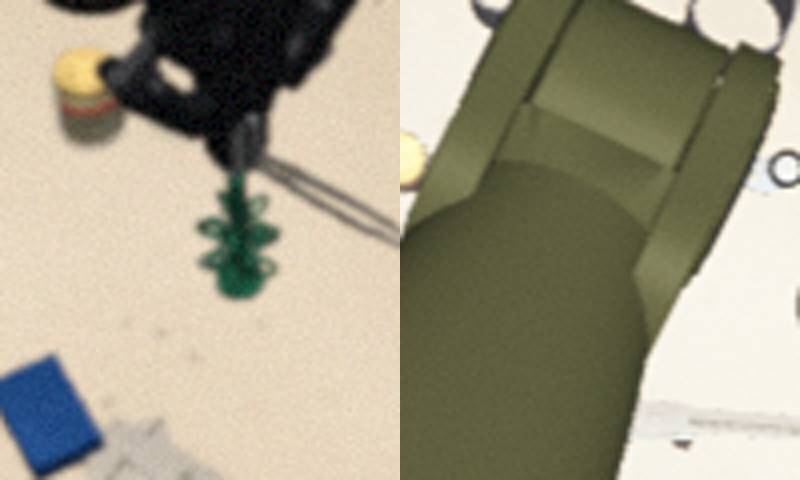

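Run:
```python
from h import *
P=manip.sense()["tool_pos"]; print("tcp px",proj("scene",[P,P+[0,0,.02]]).round(1))
print("tree px top/58/0",proj("scene",[[.4544,-.2,.084],[.4544,-.2,.058],[.4544,-.2,0]]).round(1))
S=cv2.imread("pics/scene1.png");S0=cv2.imread("pics/scene0.png")
f=lambda I:cv2.resize(I[180:230,290:330],(400,500),interpolation=2)
cv2.imwrite("pics/m2.png",cv2.convertScaleAbs(np.hstack([f(S0),f(S)]),alpha=2))
```

```text
tcp px [[308.8 202.4]
 [308.5 195.8]]
tree px top/58/0 [[308.8 195.1]
 [309.1 203.7]
 [309.7 221.4]]
```

View pics/m2.png

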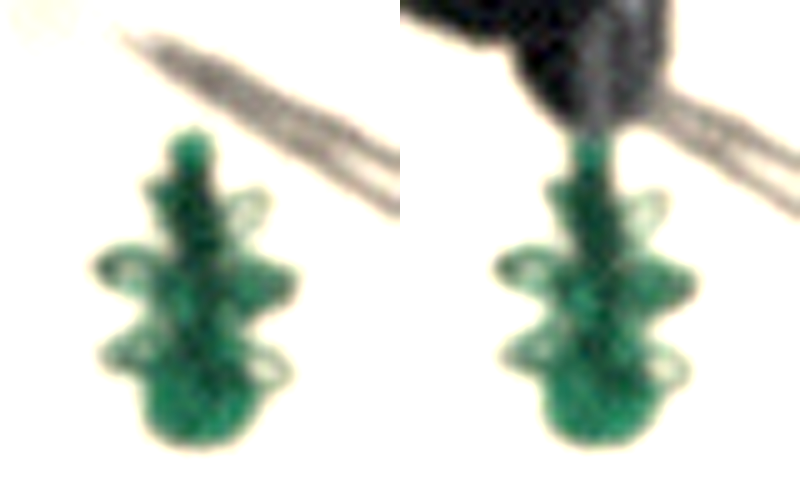

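```bash
python3 -m creep '[{"xyz":[0,0,-2],"delta_rot":[0,0,0],"hand":0},{"xyz":[0,0,-5],"delta_rot":[0,0,0],"hand":0.1},{"xyz":[0,0,-8],"delta_rot":[0,0,0],"hand":0.3},{"xyz":[0,0,-9],"delta_rot":[0,0,0],"hand":0.45},{"xyz":[0,0,-9],"delta_rot":[0,0,0],"hand":0.45},{"xyz":[0,0,-9],"delta_rot":[0,0,0],"hand":0.45},{"xyz":[0,0,-9],"delta_rot":[0,0,0],"hand":0.45}]'
python3 - <<'E'
from h import *
P=manip.sense()["tool_pos"]; R=Rot.from_rotvec(manip.sense()["tcp_rot"]).as_matrix(); print(P)
I=grab_frame("scene")[:,:,::-1]; cv2.imwrite("pics/scene2.png",I)
S0=cv2.imread("pics/scene0.png")
Q=[P,P+R@[0,.019,-.006],P+R@[0,-.019,-.006]]; print(proj("scene",Q).round(1))
A=np.array([.1873,-.5694,.195]); print("start tcp",proj("scene",[A,A+[0,0,.02]]).round(1),proj("top",[A]).round(1))
f=lambda I,x,y:cv2.resize(I[y:y+100,x:x+80],(400,500),interpolation=2)
cv2.imwrite("pics/m3.png",cv2.convertScaleAbs(np.hstack([f(I,270,120),f(S0,390,300)]),alpha=2))
E
```

```text
clock: 3.28
tool_pos: [0.4541, -0.1985, 0.1493]
tcp_rot: [-2.63, -1.715, 0.002]
ft_force: [-0.8, 0.2, -0.3]
finger_gap: 0.45
grasp_force: 0.0
[ 0.45409934 -0.19853323  0.14932814]
[[307.2 171.5]
 [316.  164.8]
 [298.1 173.6]]
start tcp [[460.3 428.4]
 [465.  424. ]] [[495.5 318. ]]
```

View pics/m3.png

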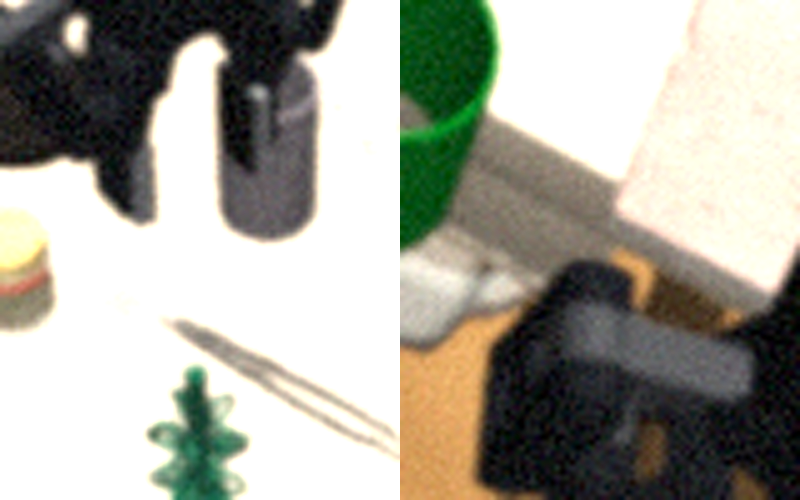

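Run:
```python
from h import *
S=cv2.imread("pics/scene0.png");T=cv2.imread("pics/top0.png")
A=np.array([.1873,-.5694,.195]); y=np.array([.312,-.95,0]); up=np.array([0,0,1.])
Q=np.array([A,A+.0425*y+.013*up,A-.0425*y+.013*up])
ps,pt=proj("scene",Q),proj("top",Q); print(ps.round(1).tolist(),pt.round(1).tolist())
def f(I,x,y,p,s=5):
    J=cv2.resize(I[y:y+100,x:x+80],(400,500),interpolation=2); J=cv2.convertScaleAbs(J,alpha=2.2)
    for q in p: cv2.circle(J,tuple(int(v) for v in (q-[x,y]+.5)*s),4,(0,0,255),-1)
    return J
cv2.imwrite("pics/m4.png",np.hstack([f(S,390,300,ps),f(T,465,280,pt)]))
```

```text
[[460.3, 428.4], [505.3, 436.7], [422.7, 415.0]] [[495.5, 318.0], [515.7, 313.1], [479.1, 324.9]]
```

View pics/m4.png

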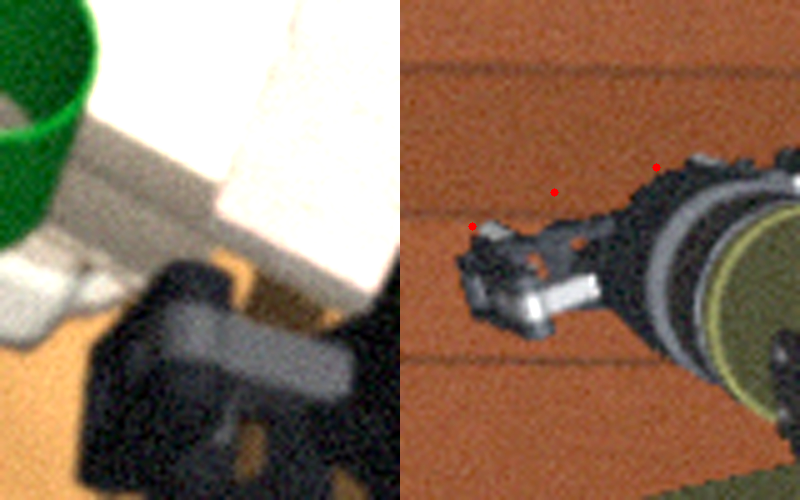

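The shut fingers ended just above the stem. Both views put the real fingertips about 27 mm higher than tool_pos says (scene row 193 against the predicted 202). In the top view the tips sit where that height would draw them, with no sideways shift. I'll go 26 mm lower and close again.

```bash
python3 -m creep '[{"xyz":[0.1,0,3],"delta_rot":[0,0,0],"hand":0.45},{"xyz":[0.1,0,6],"delta_rot":[0,0,0],"hand":0.45},{"xyz":[0.1,0,9],"delta_rot":[0,0,0],"hand":0.45},{"xyz":[0.1,0,10],"delta_rot":[0,0,0],"hand":0.45},{"xyz":[0.1,0,11],"delta_rot":[0,0,0],"hand":0.45},{"xyz":[0.1,0,11.4],"delta_rot":[0,0,0],"hand":0.45},{"xyz":[0.1,0,11.4],"delta_rot":[0,0,0],"hand":0.3},{"xyz":[0.1,0,11.4],"delta_rot":[0,0,0],"hand":0.2},{"xyz":[0.1,0,11.4],"delta_rot":[0,0,0],"hand":0.15},{"xyz":[0.1,0,11.4],"delta_rot":[0,0,0],"hand":0.1},{"xyz":[0.1,0,11.4],"delta_rot":[0,0,0],"hand":0},{"xyz":[0.1,0,11.4],"delta_rot":[0,0,0],"hand":0}]'; python3 -m creep '[{"xyz":[0,0,0],"delta_rot":[0,0,0],"hand":0},{"xyz":[0,0,0],"delta_rot":[0,0,0],"hand":0},{"xyz":[0,0,0],"delta_rot":[0,0,0],"hand":0}]'
```

```text
clock: 4.33
tool_pos: [0.4566, -0.1986, 0.0382]
tcp_rot: [2.63, 1.715, 0.002]
ft_force: [-0.4, 0.1, 6.6]
finger_gap: 0.075
grasp_force: 58.8
clock: 4.58
tool_pos: [0.4566, -0.1985, 0.0382]
tcp_rot: [2.63, 1.715, 0.002]
ft_force: [-1.3, 0.5, 6.4]
finger_gap: 0.07
grasp_force: 58.8
```

```bash
python3 -m creep '[{"xyz":[0,0,-0.5],"delta_rot":[0,0,0],"hand":0},{"xyz":[0,0,-1],"delta_rot":[0,0,0],"hand":0},{"xyz":[0,0,-2],"delta_rot":[0,0,0],"hand":0},{"xyz":[0,0,-4],"delta_rot":[0,0,0],"hand":0},{"xyz":[0,0,-6],"delta_rot":[0,0,0],"hand":0},{"xyz":[0,0,-6],"delta_rot":[0,0,0],"hand":0},{"xyz":[0,0,-6],"delta_rot":[0,0,0],"hand":0}]';  python3 - <<'E'
from h import *
st(); P=manip.sense()["tool_pos"]; print(proj("scene",[P,P+[0,0,-.06]]))
I=grab_frame("scene")[:,:,::-1]; cv2.imwrite("pics/scene3.png",I)
cv2.imwrite("pics/m5.png",cv2.convertScaleAbs(cv2.resize(I[140:240,270:350],(640,800))[:600],alpha=2))
E
```

```text
clock: 5.17
tool_pos: [0.4567, -0.1986, 0.0985]
tcp_rot: [2.629, 1.714, 0.003]
ft_force: [0.2, 0.4, -0.5]
finger_gap: 0.069
grasp_force: 58.7
t 5.17 tcp [ 0.4567 -0.1986  0.0985] yaxis [ 0.915 -0.403  0.003] z [ 0.003 -0.001 -1.   ] q [-0.41  0.18 -0.45  0.94 -0.    1.58] F [ 0.2  0.4 -0.5] gap 0.069 gf 58.7
[[308.7003468  189.08680841]
 [309.37192951 208.76013063]]
```

View pics/m5.png

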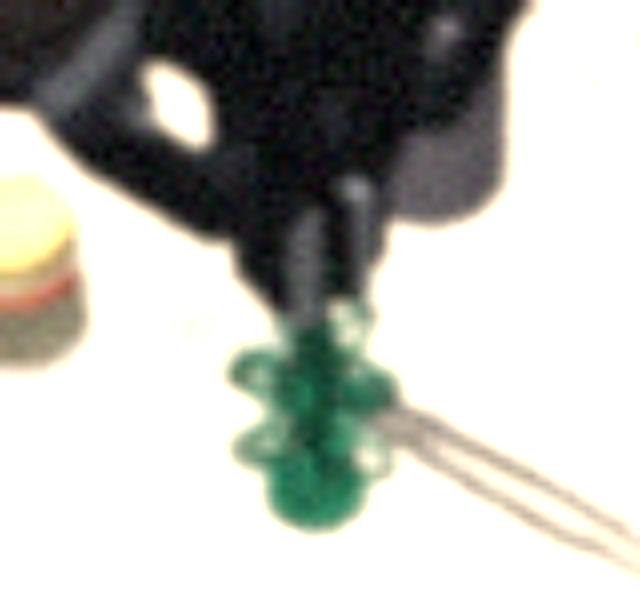

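Run:
```python
from h import *
st(); print("foot now",onz("scene",(309.6,202.3),.0603).round(4),"before",onz("scene",(309.7,221.1),0).round(4))
g=lambda I:cv2.cvtColor(np.ascontiguousarray(I),cv2.COLOR_BGR2HSV)
for nm,r0,r1 in(("scene0",215,230),("scene3",197,210)):
    h=g(cv2.imread(f"pics/{nm}.png"))[r0:r1,295:325]; m=(h[...,0]>55)&(h[...,0]<95)&(h[...,1]>90)
    for r in range(m.shape[0]):
        c=np.where(m[r])[0]
        if len(c): print(nm,r0+r,c.min()+295,c.max()+295,(c.min()+c.max())/2+295)
print(go((.604,-.0015,.14)))
```

```text
t 5.22 tcp [ 0.4558 -0.1982  0.0974] yaxis [ 0.915 -0.403  0.001] z [ 0.001 -0.    -1.   ] q [-0.41  0.19 -0.45  0.94 -0.    1.58] F [-0.6 -0.1 -0.2] gap 0.074 gf 58.7
foot now [ 0.4563 -0.2     0.0603] before [ 0.4549 -0.1996  0.    ]
scene0 215 305 313 309.0
scene0 216 304 313 308.5
scene0 217 305 313 309.0
scene0 218 305 314 309.5
scene0 219 305 314 309.5
scene0 220 305 314 309.5
scene0 221 305 314 309.5
scene0 222 306 313 309.5
scene0 223 308 312 310.0
scene3 197 303 313 308.0
scene3 198 304 313 308.5
scene3 199 304 314 309.0
scene3 200 304 314 309.0
scene3 201 304 314 309.0
scene3 202 304 314 309.0
scene3 203 305 313 309.0
scene3 204 306 312 309.0
scene3 205 309 309 309.0
[23.98  5.63 -4.26]
```

```bash
python3 -m creep '[{"xyz":[2,0.5,-3],"delta_rot":[0,0,-3],"hand":0},{"xyz":[5,1,-4.3],"delta_rot":[0,0,-6],"hand":0},{"xyz":[8,1.8,-4.3],"delta_rot":[0,0,-9],"hand":0},{"xyz":[11,2.6,-4.3],"delta_rot":[0,0,-12],"hand":0},{"xyz":[14,3.3,-4.3],"delta_rot":[0,0,-15],"hand":0},{"xyz":[17,4,-4.3],"delta_rot":[0,0,-18],"hand":0},{"xyz":[20,4.7,-4.3],"delta_rot":[0,0,-21],"hand":0},{"xyz":[22.5,5.2,-4.3],"delta_rot":[0,0,-24],"hand":0},{"xyz":[24,5.6,-4.3],"delta_rot":[0,0,-24],"hand":0},{"xyz":[24,5.6,-4.3],"delta_rot":[0,0,-24],"hand":0},{"xyz":[24,5.6,-4.3],"delta_rot":[0,0,-24],"hand":0}]';python3 -m creep '[{"xyz":[0,0,0],"delta_rot":[0,0,0],"hand":0},{"xyz":[0,0,3],"delta_rot":[0,0,0],"hand":0},{"xyz":[0,0,5],"delta_rot":[0,0,0],"hand":0},{"xyz":[0,0,6],"delta_rot":[0,0,0],"hand":0},{"xyz":[0,0,6.5],"delta_rot":[0,0,0],"hand":0},{"xyz":[0,0,6.5],"delta_rot":[0,0,0],"hand":0},{"xyz":[0,0,6.5],"delta_rot":[0,0,0],"hand":0}]';  python3 - <<'E'
from h import *
st(); P=manip.sense()["tool_pos"]; I=grab_frame("scene")[:,:,::-1]; cv2.imwrite("pics/scene4.png",I)
h=cv2.cvtColor(np.ascontiguousarray(I),cv2.COLOR_BGR2HSV)
m=(h[...,0]>55)&(h[...,0]<95)&(h[...,1]>90)&(h[...,2]>25)
q=proj("scene",P-[0,0,.0382])[0]; print("pred foot px",q.round(1), "base c", proj("scene",[.604,-.0015,.009]).round(1))
x0,y0=int(q[0])-15,int(q[1])-15
for r in range(y0,y0+28):
    c=np.where(m[r,x0:x0+30])[0]
    if len(c): print(r,c.min()+x0,c.max()+x0)
E
```

```text
clock: 6.13
tool_pos: [0.6028, -0.0009, 0.1387]
tcp_rot: [-2.217, -2.225, 0.003]
ft_force: [-0.7, -0.1, -0.9]
finger_gap: 0.073
grasp_force: 58.8
clock: 6.72
tool_pos: [0.6038, -0.0016, 0.0756]
tcp_rot: [2.218, 2.224, 0.001]
ft_force: [-0.2, 0.3, -0.5]
finger_gap: 0.075
grasp_force: 58.8
t 6.72 tcp [ 0.6038 -0.0016  0.0756] yaxis [1.    0.003 0.001] z [ 0.001 -0.    -1.   ] q [-0.    0.39 -0.22  0.96 -0.    1.57] F [-0.2  0.3 -0.5] gap 0.075 gf 58.8
pred foot px [271.9 131.1] base c [[273.  140.1]]
116 264 272
117 263 272
118 264 273
119 264 274
120 265 275
121 267 274
122 267 276
123 268 275
124 268 274
125 269 274
126 269 274
127 269 275
128 268 276
129 266 277
130 266 278
131 266 277
132 267 276
133 268 276
134 269 274
```

The foot sits within about 1 mm of its predicted spot and is over the seat, so I'm lowering it.

```bash
python3 -m creep '[{"xyz":[0,0,0.8],"delta_rot":[0,0,0],"hand":0},{"xyz":[0,0,1.5],"delta_rot":[0,0,0],"hand":0},{"xyz":[0,0,2],"delta_rot":[0,0,0],"hand":0},{"xyz":[0,0,2.3],"delta_rot":[0,0,0],"hand":0},{"xyz":[0,0,2.5],"delta_rot":[0,0,0],"hand":0},{"xyz":[0,0,2.6],"delta_rot":[0,0,0],"hand":0},{"xyz":[0,0,2.6],"delta_rot":[0,0,0],"hand":0},{"xyz":[0,0,2.6],"delta_rot":[0,0,0],"hand":0}]';python3 -m creep '[{"xyz":[0,0,0.1],"delta_rot":[0,0,0],"hand":0},{"xyz":[0,0,0.2],"delta_rot":[0,0,0],"hand":0},{"xyz":[0,0,0.2],"delta_rot":[0,0,0],"hand":0},{"xyz":[0,0,0.2],"delta_rot":[0,0,0],"hand":0}]'; python3 -c "
from h import *
st()"
```

```text
clock: 7.43
tool_pos: [0.6037, -0.001, 0.0489]
tcp_rot: [2.217, 2.225, 0.0]
ft_force: [0.9, 0.3, -0.8]
finger_gap: 0.072
grasp_force: 58.8
clock: 7.77
tool_pos: [0.6039, -0.001, 0.0472]
tcp_rot: [2.217, 2.225, 0.001]
ft_force: [0.1, 0.5, 2.6]
finger_gap: 0.072
grasp_force: 59.2
t 7.77 tcp [ 0.6039 -0.001   0.0472] yaxis [1.    0.004 0.001] z [ 0.001  0.    -1.   ] q [-0.    0.42 -0.25  0.9   0.    1.57] F [0.1 0.5 2.6] gap 0.072 gf 59.2
```

Contact came only at the seat depth, so it's seated. I'll release, rise and check.

```bash
python3 -m creep '[{"xyz":[0,0,0],"delta_rot":[0,0,0],"hand":0.1},{"xyz":[0,0,0],"delta_rot":[0,0,0],"hand":0.15},{"xyz":[0,0,0],"delta_rot":[0,0,0],"hand":0.2},{"xyz":[0,0,0],"delta_rot":[0,0,0],"hand":0.3},{"xyz":[0,0,0],"delta_rot":[0,0,0],"hand":0.4},{"xyz":[0,0,0],"delta_rot":[0,0,0],"hand":0.4},{"xyz":[0,0,-1],"delta_rot":[0,0,0],"hand":0.4},{"xyz":[0,0,-3],"delta_rot":[0,0,0],"hand":0.4},{"xyz":[0,0,-6],"delta_rot":[0,0,0],"hand":0.4},{"xyz":[0,0,-10],"delta_rot":[0,0,0],"hand":0.4},{"xyz":[0,0,-13],"delta_rot":[0,0,0],"hand":0.4},{"xyz":[0,0,-13],"delta_rot":[0,0,0],"hand":0.4}]'
python3 - <<'E'
from h import *
st(); I=grab_frame("scene")[:,:,::-1]; cv2.imwrite("pics/scene5.png",I)
h=cv2.cvtColor(np.ascontiguousarray(I),cv2.COLOR_BGR2HSV)
m=(h[...,0]>55)&(h[...,0]<95)&(h[...,1]>90)&(h[...,2]>25)
print(proj("scene",[[.604,-.0015,.093],[.604,-.0015,.012]]).round(1))
for r in range(105,146,2):
    c=np.where(m[r,255:290])[0]
    if len(c): print(r,c.min()+255,c.max()+255,end="; ")
# flask spots via scene top-rim, as estimated
print(go((.5956,-.2847,.2)),go((.5565,-.4199,.15)))
E
```

```text
clock: 8.77
tool_pos: [0.6077, -0.001, 0.185]
tcp_rot: [2.212, 2.22, 0.012]
ft_force: [1.1, 0.5, 0.3]
finger_gap: 0.399
grasp_force: 0.0
t 8.77 tcp [ 0.6077 -0.001   0.185 ] yaxis [1.    0.004 0.011] z [ 0.011 -0.    -1.   ] q [-0.    0.32 -0.06  1.18  0.    1.57] F [1.1 0.5 0.3] gap 0.399 gf 0.0
[[269.7 112. ]
 [272.9 139.1]]
113 269 270; 115 270 270; 117 270 270; 119 270 272; 121 270 272; 123 269 273; 125 270 273; 127 268 275; 129 265 278; 131 265 280; 133 265 281; 135 265 279; 137 266 278; 139 267 278; 141 268 277; 143 272 275; [-28.36  -1.18  -1.82] [-41.87  -5.18   3.15]
```

The tall tree stands upright in its seat, top at scene (269.7,112), exactly as predicted. Next is the large flask.

```bash
python3 -m creep '[{"xyz":[-4,0,0],"delta_rot":[0,0,3],"hand":0.5},{"xyz":[-8,-0.3,0],"delta_rot":[0,0,7],"hand":0.8},{"xyz":[-12,-0.5,0],"delta_rot":[0,0,11],"hand":1},{"xyz":[-16,-0.7,0],"delta_rot":[0,0,15],"hand":1},{"xyz":[-20,-0.9,0],"delta_rot":[0,0,19],"hand":1},{"xyz":[-24,-1,0],"delta_rot":[0,0,23],"hand":1},{"xyz":[-28.2,-1.2,0],"delta_rot":[0,0,25.4],"hand":1},{"xyz":[-28.2,-1.2,2],"delta_rot":[0,0,25.4],"hand":1},{"xyz":[-28.2,-1.2,4],"delta_rot":[0,0,25.4],"hand":1},{"xyz":[-28.2,-1.2,4],"delta_rot":[0,0,25.4],"hand":1},{"xyz":[-28.2,-1.2,4],"delta_rot":[0,0,25.4],"hand":1},{"xyz":[-28.2,-1.2,4],"delta_rot":[0,0,25.4],"hand":1}]'
python3 - <<'E'
from h import *
st(); print(go((.595,-.283,.033)))
I=grab_frame("scene")[:,:,::-1]; cv2.imwrite("pics/scene6.png",I)
cv2.imwrite("pics/m6.png",cv2.convertScaleAbs(cv2.resize(I[60:230,290:450],(640,600)[:2]),alpha=2.2))
E
```

```text
clock: 9.82
tool_pos: [0.5926, -0.2826, 0.1373]
tcp_rot: [-2.652, -1.684, 0.0]
ft_force: [0.5, -0.2, 0.8]
finger_gap: 1.002
grasp_force: 0.0
t 9.82 tcp [ 0.5926 -0.2826  0.1373] yaxis [ 0.905 -0.425 -0.   ] z [-0.  0. -1.] q [-0.45  0.45  0.01  1.13  0.    1.56] F [ 0.5 -0.2  0.8] gap 1.002 gf 0.0
[ 0.07  0.23 10.43]
```

View pics/m6.png

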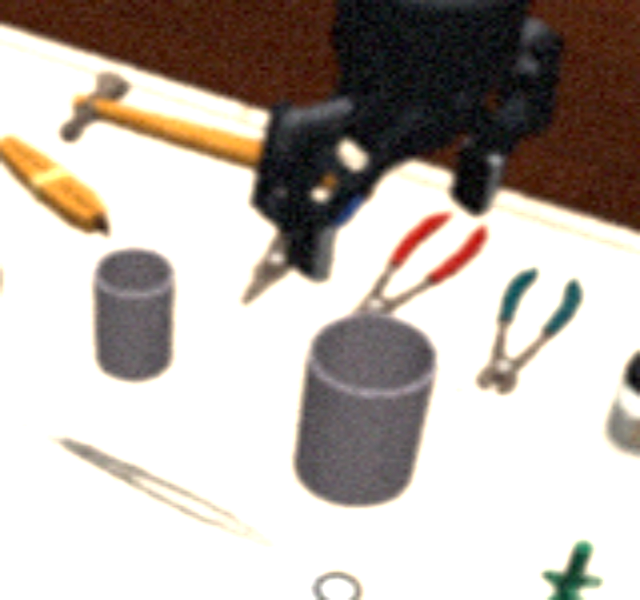

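Picture: the open fingertips at scene (369,139) and (409,120) straddle the large flask's rim centre at (383,160). I'll check the finger midpoint prediction, then descend.

```bash
python3 -c "
from h import *
P=manip.sense()['tool_pos']
print([proj('scene',P+[0,0,d]).round(1).tolist() for d in (.013,.03,.04,.05)])"
python3 -m creep '[{"xyz":[0.1,0.2,2],"delta_rot":[0,0,0],"hand":1},{"xyz":[0.1,0.2,4],"delta_rot":[0,0,0],"hand":1},{"xyz":[0.1,0.2,5.5],"delta_rot":[0,0,0],"hand":1},{"xyz":[0.1,0.2,7],"delta_rot":[0,0,0],"hand":1},{"xyz":[0.1,0.2,8.5],"delta_rot":[0,0,0],"hand":1},{"xyz":[0.1,0.2,9.5],"delta_rot":[0,0,0],"hand":1},{"xyz":[0.1,0.2,10.2],"delta_rot":[0,0,0],"hand":1},{"xyz":[0.1,0.2,10.2],"delta_rot":[0,0,0],"hand":1}]'
```

```text
[[[384.8, 141.9]], [[385.8, 135.2]], [[386.5, 131.1]], [[387.1, 126.9]]]
clock: 10.53
tool_pos: [0.5944, -0.2824, 0.034]
tcp_rot: [-2.651, -1.684, 0.001]
ft_force: [-0.2, -0.7, 0.2]
finger_gap: 1.0
grasp_force: 0.0
```

```bash
python3 -m creep '[{"xyz":[0,0,0],"delta_rot":[0,0,0],"hand":0.95},{"xyz":[0,0,0],"delta_rot":[0,0,0],"hand":0.9},{"xyz":[0,0,0],"delta_rot":[0,0,0],"hand":0.86},{"xyz":[0,0,0],"delta_rot":[0,0,0],"hand":0.83},{"xyz":[0,0,0],"delta_rot":[0,0,0],"hand":0.8},{"xyz":[0,0,0],"delta_rot":[0,0,0],"hand":0.78},{"xyz":[0,0,0],"delta_rot":[0,0,0],"hand":0.75},{"xyz":[0,0,0],"delta_rot":[0,0,0],"hand":0.7},{"xyz":[0,0,0],"delta_rot":[0,0,0],"hand":0.5},{"xyz":[0,0,0],"delta_rot":[0,0,0],"hand":0.5},{"xyz":[0,0,0],"delta_rot":[0,0,0],"hand":0.5}]'
python3 -m creep '[{"xyz":[0,0,-1],"delta_rot":[0,0,0],"hand":0.5},{"xyz":[0,0,-3],"delta_rot":[0,0,0],"hand":0.5},{"xyz":[0,0,-6],"delta_rot":[0,0,0],"hand":0.5},{"xyz":[0,0,-9],"delta_rot":[0,0,0],"hand":0.5},{"xyz":[0,0,-12],"delta_rot":[0,0,0],"hand":0.5},{"xyz":[0,0,-13],"delta_rot":[0,0,0],"hand":0.5},{"xyz":[0,0,-13],"delta_rot":[0,0,0],"hand":0.5},{"xyz":[0,0,-13],"delta_rot":[0,0,0],"hand":0.5}]'
python3 - <<'E'
from h import *
st(); print(go((.604,-.0015,.165)))
I=grab_frame("scene")[:,:,::-1]; cv2.imwrite("pics/scene7.png",I)
cv2.imwrite("pics/m7.png",cv2.convertScaleAbs(cv2.resize(I[60:200,310:470],None,fx=4,fy=4),alpha=2.2))
E
```

```text
clock: 11.45
tool_pos: [0.596, -0.2837, 0.0365]
tcp_rot: [2.65, 1.682, 0.002]
ft_force: [1.2, 0.5, 7.2]
finger_gap: 0.757
grasp_force: 64.1
clock: 12.12
tool_pos: [0.5944, -0.2828, 0.1638]
tcp_rot: [-2.652, -1.683, 0.001]
ft_force: [-0.0, 0.5, -4.5]
finger_gap: 0.761
grasp_force: 67.9
t 12.12 tcp [ 0.5944 -0.2828  0.1638] yaxis [ 0.905 -0.426 -0.001] z [-0.001  0.    -1.   ] q [-0.44  0.44  0.06  1.19  0.    1.57] F [-0.   0.5 -4.5] gap 0.761 gf 67.9
[ 25.86 -11.1   -0.1 ]
```

View pics/m7.png

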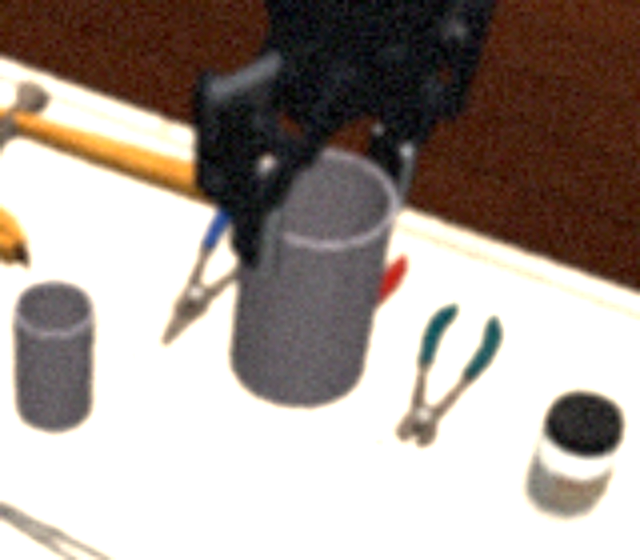

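Run:
```python
from h import *
print(onz("scene",(384.3,150.1),.1273).round(4), manip.sense()["tool_pos"].round(4))
P=np.array([.5944,-.2828,.1273]); a=np.linspace(0,6.283,60)
q=proj("scene",P+np.c_[.033*np.cos(a),.033*np.sin(a),0*a]); print("pred ring box crop",((q.min(0)-[310,60]+.4)*4).round(),((q.max(0)-[310,60]+.4)*4).round())
```

```text
[ 0.5961 -0.2832  0.1273] [ 0.5936 -0.2824  0.1626]
pred ring box crop [228. 317.] [365. 413.]
```

```bash
python3 -m creep '[{"xyz":[1,-0.5,-0.5],"delta_rot":[0,0,-1],"hand":0.5},{"xyz":[3,-1.4,-1],"delta_rot":[0,0,-4],"hand":0.5},{"xyz":[6,-2.6,-1],"delta_rot":[0,0,-7],"hand":0.5},{"xyz":[9,-3.9,-1],"delta_rot":[0,0,-10],"hand":0.5},{"xyz":[12,-5.2,-1],"delta_rot":[0,0,-13],"hand":0.5},{"xyz":[15,-6.4,-1],"delta_rot":[0,0,-16],"hand":0.5},{"xyz":[18,-7.7,-1],"delta_rot":[0,0,-19],"hand":0.5},{"xyz":[21,-9,-1],"delta_rot":[0,0,-22],"hand":0.5},{"xyz":[23.5,-10.1,-1],"delta_rot":[0,0,-25],"hand":0.5},{"xyz":[25.2,-10.8,-1],"delta_rot":[0,0,-25],"hand":0.5},{"xyz":[25.9,-11.1,-1],"delta_rot":[0,0,-25],"hand":0.5},{"xyz":[25.9,-11.1,-1],"delta_rot":[0,0,-25],"hand":0.5}]'; python3 -m creep '[{"xyz":[0,0,0],"delta_rot":[0,0,0],"hand":0.5},{"xyz":[0,0,0.5],"delta_rot":[0,0,0],"hand":0.5},{"xyz":[0,0,0.5],"delta_rot":[0,0,0],"hand":0.5},{"xyz":[0,0,0.5],"delta_rot":[0,0,0],"hand":0.5}]'
python3 - <<'E'
from h import *
st(); print(go((.604,-.0015,.165)))
s=manip.sense(); P=s["tool_pos"]; P=P-[0,0,.0365]; a=np.linspace(0,6.283,60)
I=np.ascontiguousarray(grab_frame("scene")[:,:,::-1]); cv2.imwrite("pics/scene8.png",I)
q=proj("scene",P+np.c_[.033*np.cos(a),.033*np.sin(a),0*a]); print("pred box",q.min(0).round(1),q.max(0).round(1),"bottom z",P[2])
g=cv2.cvtColor(I,cv2.COLOR_BGR2GRAY)
for r in range(int(q[:,1].min())-6,int(q[:,1].max())+10,3): print(r,g[r,246:296:2].tolist())
E
```

```text
clock: 13.17
tool_pos: [0.6033, 0.0008, 0.1733]
tcp_rot: [-2.22, -2.22, 0.003]
ft_force: [-0.4, -0.5, -4.3]
finger_gap: 0.76
grasp_force: 67.8
clock: 13.5
tool_pos: [0.604, -0.0026, 0.1691]
tcp_rot: [-2.227, -2.215, 0.002]
ft_force: [-0.4, -0.4, -4.0]
finger_gap: 0.762
grasp_force: 67.7
t 13.5 tcp [ 0.604  -0.0026  0.1691] yaxis [ 1.    -0.005 -0.001] z [-0.001 -0.    -1.   ] q [-0.    0.33 -0.08  1.16 -0.    1.57] F [-0.4 -0.4 -4. ] gap 0.762 gf 67.7
[ 0.11 -0.    0.41]
pred box [252.9  88. ] [283.8 107.5] bottom z 0.13258852254422468
82 [30, 74, 84, 44, 41, 45, 43, 46, 47, 44, 47, 43, 42, 45, 40, 40, 35, 35, 86, 143, 144, 150, 147, 146, 147]
85 [69, 47, 47, 37, 36, 37, 41, 45, 39, 43, 45, 47, 41, 43, 40, 39, 43, 35, 76, 139, 148, 147, 149, 145, 148]
88 [48, 53, 42, 37, 42, 41, 47, 41, 44, 43, 43, 44, 41, 45, 40, 43, 42, 38, 67, 141, 150, 150, 148, 146, 150]
91 [44, 38, 38, 34, 38, 46, 38, 42, 47, 44, 45, 49, 42, 42, 43, 39, 34, 40, 53, 137, 151, 150, 143, 151, 147]
94 [35, 27, 35, 38, 39, 43, 42, 45, 45, 41, 46, 44, 41, 48, 39, 42, 38, 36, 44, 120, 146, 149, 148, 147, 149]
97 [26, 26, 30, 30, 41, 38, 40, 42, 44, 48, 45, 44, 43, 41, 41, 44, 35, 35, 47, 122, 146, 150, 147, 134, 147]
100 [22, 16, 17, 25, 33, 37, 45, 44, 42, 41, 42, 41, 45, 45, 44, 38, 36, 43, 95, 144, 151, 132, 91, 84, 92]
103 [51, 32, 27, 18, 21, 34, 39, 42, 42, 43, 45, 44, 45, 44, 49, 38, 63, 118, 143, 148, 152, 121, 57, 75, 78]
106 [131, 141, 129, 128, 111, 87, 111, 111, 100, 78, 74, 67, 71, 98, 117, 134, 148, 146, 148, 146, 148, 142, 97, 52, 75]
109 [96, 146, 144, 137, 114, 89, 128, 148, 149, 147, 151, 145, 145, 148, 149, 144, 147, 150, 144, 149, 149, 143, 147, 101, 43]
112 [146, 141, 109, 65, 45, 72, 127, 150, 146, 142, 128, 86, 69, 122, 149, 147, 144, 147, 145, 146, 150, 148, 149, 146, 124]
115 [112, 63, 41, 67, 116, 143, 146, 138, 118, 103, 90, 60, 25, 87, 151, 149, 149, 149, 145, 147, 150, 150, 148, 150, 150]
```

The flask's bottom edge (row 106.5, right edge at column 283) matches the prediction to within 1 px and is centred over the base. Lowering it over the tree.

```bash
python3 -m creep '[{"xyz":[0,0,1],"delta_rot":[0,0,0],"hand":0.5},{"xyz":[0,0,2.2],"delta_rot":[0,0,0],"hand":0.5},{"xyz":[0,0,3.4],"delta_rot":[0,0,0],"hand":0.5},{"xyz":[0,0,4.6],"delta_rot":[0,0,0],"hand":0.5},{"xyz":[0,0,5.8],"delta_rot":[0,0,0],"hand":0.5},{"xyz":[0,0,7],"delta_rot":[0,0,0],"hand":0.5},{"xyz":[0,0,8.2],"delta_rot":[0,0,0],"hand":0.5},{"xyz":[0,0,9.4],"delta_rot":[0,0,0],"hand":0.5},{"xyz":[0,0,10.4],"delta_rot":[0,0,0],"hand":0.5},{"xyz":[0,0,11],"delta_rot":[0,0,0],"hand":0.5},{"xyz":[0,0,11.3],"delta_rot":[0,0,0],"hand":0.5},{"xyz":[0,0,11.3],"delta_rot":[0,0,0],"hand":0.5}]'; python3 -m creep '[{"xyz":[0,0,0],"delta_rot":[0,0,0],"hand":0.5},{"xyz":[0,0,0.2],"delta_rot":[0,0,0],"hand":0.5},{"xyz":[0,0,0.4],"delta_rot":[0,0,0],"hand":0.5},{"xyz":[0,0,0.6],"delta_rot":[0,0,0],"hand":0.5},{"xyz":[0,0,0.8],"delta_rot":[0,0,0],"hand":0.5},{"xyz":[0,0,0.8],"delta_rot":[0,0,0],"hand":0.5}]'
```

```text
clock: 14.55
tool_pos: [0.6041, -0.0014, 0.056]
tcp_rot: [-2.225, -2.217, 0.001]
ft_force: [0.5, -0.1, -3.7]
finger_gap: 0.758
grasp_force: 67.8
clock: 15.05
tool_pos: [0.6042, -0.0014, 0.0484]
tcp_rot: [-2.225, -2.217, 0.001]
ft_force: [0.6, -0.4, -3.4]
finger_gap: 0.762
grasp_force: 67.8
```

```bash
python3 -m creep '[{"xyz":[0,0,0.15],"delta_rot":[0,0,0],"hand":0.5},{"xyz":[0,0,0.3],"delta_rot":[0,0,0],"hand":0.5},{"xyz":[0,0,0.45],"delta_rot":[0,0,0],"hand":0.5},{"xyz":[0,0,0.5],"delta_rot":[0,0,0],"hand":0.5},{"xyz":[0,0,0.5],"delta_rot":[0,0,0],"hand":0.5}]';python3 -m creep '[{"xyz":[0,0,0.1],"delta_rot":[0,0,0],"hand":0.5},{"xyz":[0,0,0.2],"delta_rot":[0,0,0],"hand":0.5},{"xyz":[0,0,0.2],"delta_rot":[0,0,0],"hand":0.5},{"xyz":[0,0,0.2],"delta_rot":[0,0,0],"hand":0.5}]'
```

```text
clock: 15.47
tool_pos: [0.6043, -0.0014, 0.0436]
tcp_rot: [-2.225, -2.218, 0.001]
ft_force: [-0.2, 1.1, -4.1]
finger_gap: 0.758
grasp_force: 67.8
clock: 15.8
tool_pos: [0.6045, -0.0015, 0.0417]
tcp_rot: [2.225, 2.218, -0.0]
ft_force: [-0.5, -0.4, -4.5]
finger_gap: 0.763
grasp_force: 67.8
```

```bash
for i in 1 2; do python3 -m creep '[{"xyz":[0,0,0.1],"delta_rot":[0,0,0],"hand":0.5},{"xyz":[0,0,0.1],"delta_rot":[0,0,0],"hand":0.5},{"xyz":[0,0,0.1],"delta_rot":[0,0,0],"hand":0.5}]' | egrep 'pos|force'; done
```

```text
tool_pos: [0.6047, -0.0016, 0.0415]
ft_force: [-2.1, -1.6, 4.5]
grasp_force: 68.4
tool_pos: [0.6048, -0.0017, 0.0414]
ft_force: [-4.7, -1.0, 10.7]
grasp_force: 69.2
```

Contact at tool z 0.0415 is just the floor height, so the large flask is home. Release and retreat, then on to the short tree.

```bash
python3 -m creep '[{"xyz":[0,0,-0.15],"delta_rot":[0,0,0],"hand":0.78},{"xyz":[0,0,-0.15],"delta_rot":[0,0,0],"hand":0.82},{"xyz":[0,0,-0.15],"delta_rot":[0,0,0],"hand":0.88},{"xyz":[0,0,-0.15],"delta_rot":[0,0,0],"hand":0.94},{"xyz":[0,0,-0.15],"delta_rot":[0,0,0],"hand":0.94},{"xyz":[0,0,-1],"delta_rot":[0,0,0],"hand":0.94},{"xyz":[0,0,-3],"delta_rot":[0,0,0],"hand":0.94},{"xyz":[0,0,-6],"delta_rot":[0,0,0],"hand":0.94},{"xyz":[0,0,-9],"delta_rot":[0,0,0],"hand":0.94},{"xyz":[0,0,-12],"delta_rot":[0,0,0],"hand":0.94},{"xyz":[0,0,-12],"delta_rot":[0,0,0],"hand":0.94}]'; python3 -c "
from h import *
st(); print(go((.5565,-.42,.15)),np.degrees(np.arctan2(-.42,.5565)))
cv2.imwrite('pics/scene9.png',grab_frame('scene')[:,:,::-1])
print(onz('scene',(426.5,251),.03),onz('top',(421.5,185),.03))"
```

```text
clock: 17.22
tool_pos: [0.6086, -0.0014, 0.1672]
tcp_rot: [2.22, 2.213, 0.011]
ft_force: [0.6, -0.2, 0.8]
finger_gap: 0.943
grasp_force: 0.0
t 17.22 tcp [ 0.6086 -0.0014  0.1672] yaxis [ 1.    -0.003  0.01 ] z [ 0.01  0.   -1.  ] q [-0.    0.33 -0.09  1.14  0.    1.57] F [ 0.6 -0.2  0.8] gap 0.943 gf 0.0
[-41.88  -5.09   1.66] -37.04247477308286
[ 0.49272371 -0.43414993  0.03      ] [ 0.49328573 -0.43221101  0.03      ]
```

```bash
python3 -m creep '[{"xyz":[-4,-0.5,0],"delta_rot":[0,0,3],"hand":0.9},{"xyz":[-8,-1,0],"delta_rot":[0,0,7],"hand":0.7},{"xyz":[-12,-1.5,0],"delta_rot":[0,0,11],"hand":0.5},{"xyz":[-16,-2,0],"delta_rot":[0,0,15],"hand":0.45},{"xyz":[-20,-2.5,0],"delta_rot":[0,0,19],"hand":0.45},{"xyz":[-24,-3,0],"delta_rot":[0,0,23],"hand":0.45},{"xyz":[-28,-3.5,0.5],"delta_rot":[0,0,27],"hand":0.45},{"xyz":[-32,-4,1],"delta_rot":[0,0,31],"hand":0.45},{"xyz":[-36,-4.4,1.5],"delta_rot":[0,0,35],"hand":0.45},{"xyz":[-40,-4.9,1.7],"delta_rot":[0,0,37],"hand":0.45},{"xyz":[-41.9,-5.1,1.7],"delta_rot":[0,0,37],"hand":0.45},{"xyz":[-41.9,-5.1,1.7],"delta_rot":[0,0,37],"hand":0.45}]'; python3 -m creep '[{"xyz":[0,0,2],"delta_rot":[0,0,0],"hand":0.45},{"xyz":[0,0,4],"delta_rot":[0,0,0],"hand":0.45},{"xyz":[0,0,4],"delta_rot":[0,0,0],"hand":0.45},{"xyz":[0,0,4],"delta_rot":[0,0,0],"hand":0.45}]'
python3 - <<'E'
from h import *
st(); P=manip.sense()["tool_pos"]
print(go((.5565,-.42,.015)), "tip mid pred px",proj("scene",P+[0,0,.033]).round(1))
I=grab_frame("scene")[:,:,::-1]; cv2.imwrite("pics/scene10.png",I)
h=cv2.cvtColor(np.ascontiguousarray(cv2.imread("pics/scene10.png")),cv2.COLOR_BGR2HSV)
m=((h[...,0]>55)&(h[...,0]<95)&(h[...,1]>90)&(h[...,2]>25))[205:240,420:445]
print([ (r+205,np.where(m[r])[0].min()+420,np.where(m[r])[0].max()+420) for r in range(35) if m[r].any()])
E
```

```text
clock: 18.27
tool_pos: [0.5502, -0.4246, 0.1411]
tcp_rot: [-2.817, -1.39, 0.003]
ft_force: [-1.3, 0.3, 0.5]
finger_gap: 0.45
grasp_force: 0.0
clock: 18.6
tool_pos: [0.551, -0.4186, 0.1012]
tcp_rot: [-2.81, -1.396, 0.002]
ft_force: [0.2, -0.1, 0.6]
finger_gap: 0.451
grasp_force: 0.0
t 18.6 tcp [ 0.551  -0.4186  0.1012] yaxis [ 0.797 -0.604 -0.004] z [-0.003  0.003 -1.   ] q [-0.65  0.54  0.07  1.11  0.    1.57] F [ 0.2 -0.1  0.6] gap 0.451 gf 0.0
[0.22 0.56 8.62] tip mid pred px [[442.6 191.1]]
[(214, np.int64(435), np.int64(436)), (215, np.int64(434), np.int64(436)), (216, np.int64(434), np.int64(436)), (217, np.int64(434), np.int64(436)), (218, np.int64(433), np.int64(435)), (219, np.int64(433), np.int64(434)), (220, np.int64(433), np.int64(434)), (221, np.int64(433), np.int64(434)), (222, np.int64(432), np.int64(434)), (223, np.int64(427), np.int64(434)), (224, np.int64(428), np.int64(436)), (225, np.int64(429), np.int64(435)), (226, np.int64(431), np.int64(433)), (227, np.int64(430), np.int64(433)), (228, np.int64(429), np.int64(433)), (229, np.int64(428), np.int64(433)), (230, np.int64(427), np.int64(433)), (231, np.int64(427), np.int64(433)), (232, np.int64(427), np.int64(433)), (233, np.int64(428), np.int64(432)), (234, np.int64(430), np.int64(431))]
```

```bash
python3 -m creep '[{"xyz":[0.2,0.5,1],"delta_rot":[0,0,0],"hand":0.45},{"xyz":[0.2,0.5,2],"delta_rot":[0,0,0],"hand":0.45},{"xyz":[0.2,0.5,2],"delta_rot":[0,0,0],"hand":0.45},{"xyz":[0.2,0.5,2],"delta_rot":[0,0,0],"hand":0.45}]'; python3 -c "
from h import *
st();print(go((.5565,-.42,.015)))"
```

```text
clock: 18.98
tool_pos: [0.557, -0.4211, 0.0819]
tcp_rot: [-2.812, -1.397, 0.001]
ft_force: [0.1, 0.9, -0.1]
finger_gap: 0.45
grasp_force: 0.0
t 18.98 tcp [ 0.557  -0.4211  0.0819] yaxis [ 0.797 -0.604 -0.002] z [-0.001  0.001 -1.   ] q [-0.65  0.56  0.06  1.07 -0.    1.57] F [ 0.1  0.9 -0.1] gap 0.45 gf 0.0
[ 0.06 -0.09  6.69]
```

```bash
python3 -m creep '[{"xyz":[0.1,-0.1,2],"delta_rot":[0,0,0],"hand":0.45},{"xyz":[0.1,-0.1,4],"delta_rot":[0,0,0],"hand":0.45},{"xyz":[0.1,-0.1,5.5],"delta_rot":[0,0,0],"hand":0.45},{"xyz":[0.1,-0.1,6.3],"delta_rot":[0,0,0],"hand":0.45},{"xyz":[0.1,-0.1,6.8],"delta_rot":[0,0,0],"hand":0.45},{"xyz":[0.1,-0.1,6.8],"delta_rot":[0,0,0],"hand":0.35},{"xyz":[0.1,-0.1,6.8],"delta_rot":[0,0,0],"hand":0.25},{"xyz":[0.1,-0.1,6.8],"delta_rot":[0,0,0],"hand":0.2},{"xyz":[0.1,-0.1,6.8],"delta_rot":[0,0,0],"hand":0.15},{"xyz":[0.1,-0.1,6.8],"delta_rot":[0,0,0],"hand":0.1},{"xyz":[0.1,-0.1,6.8],"delta_rot":[0,0,0],"hand":0},{"xyz":[0.1,-0.1,6.8],"delta_rot":[0,0,0],"hand":0}]'; python3 -m creep '[{"xyz":[0,0,0],"delta_rot":[0,0,0],"hand":0},{"xyz":[0,0,0],"delta_rot":[0,0,0],"hand":0},{"xyz":[0,0,0],"delta_rot":[0,0,0],"hand":0}]'
```

```text
clock: 19.98
tool_pos: [0.5578, -0.4207, 0.016]
tcp_rot: [2.812, 1.396, 0.001]
ft_force: [-0.6, 1.6, 5.8]
finger_gap: 0.07
grasp_force: 58.8
clock: 20.23
tool_pos: [0.5578, -0.4207, 0.016]
tcp_rot: [2.812, 1.396, 0.001]
ft_force: [-0.8, 0.5, 5.8]
finger_gap: 0.071
grasp_force: 58.8
```

```bash
python3 -m creep '[{"xyz":[0,0,-0.5],"delta_rot":[0,0,0],"hand":0},{"xyz":[0,0,-1.5],"delta_rot":[0,0,0],"hand":0},{"xyz":[0,0,-4],"delta_rot":[0,0,0],"hand":0},{"xyz":[0,0,-7],"delta_rot":[0,0,0],"hand":0},{"xyz":[0,0,-9],"delta_rot":[0,0,0],"hand":0},{"xyz":[0,0,-9],"delta_rot":[0,0,0],"hand":0},{"xyz":[0,0,-9],"delta_rot":[0,0,0],"hand":0}]';  python3 - <<'E'
from h import *
st(); print(go((.4195,-.3568,.105)))
E
```

```text
clock: 20.82
tool_pos: [0.5582, -0.4211, 0.1071]
tcp_rot: [2.811, 1.396, 0.002]
ft_force: [-0.3, 0.4, -1.0]
finger_gap: 0.073
grasp_force: 58.7
t 20.82 tcp [ 0.5582 -0.4211  0.1071] yaxis [ 0.797 -0.604  0.004] z [ 0.003 -0.002 -1.   ] q [-0.65  0.54  0.09  1.11 -0.    1.57] F [-0.3  0.4 -1. ] gap 0.073 gf 58.7
[ -3.27 -14.94   0.15]
```

```bash
python3 -m creep '[{"xyz":[-0.5,-2,0],"delta_rot":[0,0,1],"hand":0},{"xyz":[-1,-5,0],"delta_rot":[0,0,2],"hand":0},{"xyz":[-1.7,-8,0],"delta_rot":[0,0,3],"hand":0},{"xyz":[-2.4,-11,0],"delta_rot":[0,0,3],"hand":0},{"xyz":[-3,-13.5,0],"delta_rot":[0,0,3],"hand":0},{"xyz":[-3.3,-14.9,0],"delta_rot":[0,0,3],"hand":0},{"xyz":[-3.3,-14.9,1.5],"delta_rot":[0,0,3],"hand":0},{"xyz":[-3.3,-14.9,3.5],"delta_rot":[0,0,3],"hand":0},{"xyz":[-3.3,-14.9,5],"delta_rot":[0,0,3],"hand":0},{"xyz":[-3.3,-14.9,5],"delta_rot":[0,0,3],"hand":0},{"xyz":[-3.3,-14.9,5],"delta_rot":[0,0,3],"hand":0},{"xyz":[-3.3,-14.9,5],"delta_rot":[0,0,3],"hand":0}]';  python3 - <<'E'
from h import *
st(); P=manip.sense()["tool_pos"]; I=np.ascontiguousarray(grab_frame("scene")[:,:,::-1]); cv2.imwrite("pics/scene11.png",I)
h=cv2.cvtColor(I,cv2.COLOR_BGR2HSV)
m=(h[...,0]>55)&(h[...,0]<95)&(h[...,1]>90)&(h[...,2]>25)
P=P-[0,0,.016]; a=np.linspace(0,6.28,60); q=proj("scene",P+np.c_[.009*np.cos(a),.009*np.sin(a),0*a])
print("foot z",P[2],"pred foot px",proj("scene",P).round(1),q.min(0).round(1),q.max(0).round(1)); print(go((.4195,-.3568,.025)))
x0,y0=int(q[:,0].mean())-15,int(q[:,1].mean())-15
for r in range(y0,y0+28):
    c=np.where(m[r,x0:x0+30])[0]
    if len(c): print(r,c.min()+x0,c.max()+x0,end="; ")
E
```

```text
clock: 21.82
tool_pos: [0.4184, -0.3564, 0.0549]
tcp_rot: [-2.849, -1.323, 0.0]
ft_force: [-0.6, 0.2, 0.1]
finger_gap: 0.069
grasp_force: 58.8
t 21.82 tcp [ 0.4184 -0.3564  0.0549] yaxis [ 0.764 -0.645 -0.001] z [-0.  0. -1.] q [-0.71  0.32 -0.38  0.87 -0.    1.57] F [-0.6  0.2  0.1] gap 0.069 gf 58.8
foot z 0.03892138675152164 pred foot px [[371.2 258.7]] [366.2 254.5] [376.1 263. ]
[0.04 0.05 3.04]
247 367 368; 248 367 370; 249 368 374; 250 369 378; 251 370 378; 252 370 376; 253 369 374; 254 366 375; 255 365 375; 256 364 376; 257 365 377; 258 366 376; 259 367 376; 260 367 375; 261 368 373;
```

```bash
python3 -m creep '[{"xyz":[0,0.05,0.7],"delta_rot":[0,0,0],"hand":0},{"xyz":[0,0.05,1.4],"delta_rot":[0,0,0],"hand":0},{"xyz":[0,0.05,2],"delta_rot":[0,0,0],"hand":0},{"xyz":[0,0.05,2.4],"delta_rot":[0,0,0],"hand":0},{"xyz":[0,0.05,2.6],"delta_rot":[0,0,0],"hand":0},{"xyz":[0,0.05,2.75],"delta_rot":[0,0,0],"hand":0},{"xyz":[0,0.05,2.75],"delta_rot":[0,0,0],"hand":0},{"xyz":[0,0.05,2.75],"delta_rot":[0,0,0],"hand":0}]';python3 -m creep '[{"xyz":[0,0,0.1],"delta_rot":[0,0,0],"hand":0},{"xyz":[0,0,0.2],"delta_rot":[0,0,0],"hand":0},{"xyz":[0,0,0.2],"delta_rot":[0,0,0],"hand":0},{"xyz":[0,0,0.2],"delta_rot":[0,0,0],"hand":0}]'
```

```text
clock: 22.53
tool_pos: [0.4189, -0.3568, 0.0274]
tcp_rot: [2.849, 1.323, 0.0]
ft_force: [-0.4, -0.6, 0.5]
finger_gap: 0.067
grasp_force: 58.8
clock: 22.87
tool_pos: [0.419, -0.3568, 0.0254]
tcp_rot: [2.849, 1.323, 0.0]
ft_force: [0.3, -0.6, -0.9]
finger_gap: 0.069
grasp_force: 58.8
```

Below the boss top with no force, so it's in the seat. 1 mm more.

```bash
python3 -m creep '[{"xyz":[0,0,0.1],"delta_rot":[0,0,0],"hand":0},{"xyz":[0,0,0.1],"delta_rot":[0,0,0],"hand":0},{"xyz":[0,0,0.1],"delta_rot":[0,0,0],"hand":0}]'
```

```text
clock: 23.12
tool_pos: [0.4193, -0.3571, 0.025]
tcp_rot: [2.849, 1.323, 0.001]
ft_force: [-0.6, 0.0, 6.4]
finger_gap: 0.071
grasp_force: 59.3
```

```bash
python3 -m creep '[{"xyz":[0,0,-0.05],"delta_rot":[0,0,0],"hand":0.1},{"xyz":[0,0,-0.05],"delta_rot":[0,0,0],"hand":0.15},{"xyz":[0,0,-0.05],"delta_rot":[0,0,0],"hand":0.2},{"xyz":[0,0,-0.05],"delta_rot":[0,0,0],"hand":0.3},{"xyz":[0,0,-0.05],"delta_rot":[0,0,0],"hand":0.4},{"xyz":[0,0,-0.05],"delta_rot":[0,0,0],"hand":0.4},{"xyz":[0,0,-1],"delta_rot":[0,0,0],"hand":0.4},{"xyz":[0,0,-3],"delta_rot":[0,0,0],"hand":0.4},{"xyz":[0,0,-6],"delta_rot":[0,0,0],"hand":0.4},{"xyz":[0,0,-10],"delta_rot":[0,0,0],"hand":0.4},{"xyz":[0,0,-13],"delta_rot":[0,0,0],"hand":0.4},{"xyz":[0,0,-13],"delta_rot":[0,0,0],"hand":0.4}]'; python3 -m creep '[{"xyz":[0,0,0],"delta_rot":[0,0,0],"hand":0.6},{"xyz":[0,0,0],"delta_rot":[0,0,0],"hand":0.75},{"xyz":[0,0,0],"delta_rot":[0,0,0],"hand":0.75}]'
python3 - <<'E'
from h import *
st(); I=np.ascontiguousarray(grab_frame("scene")[:,:,::-1]); cv2.imwrite("pics/scene12.png",I)
h=cv2.cvtColor(I,cv2.COLOR_BGR2HSV)
m=(h[...,0]>55)&(h[...,0]<95)&(h[...,1]>90)&(h[...,2]>25)
print(proj("scene",[[.419,-.3568,.069],[.419,-.3568,.015],[.419,-.3568,.009]]).round(1).tolist())
for r in range(230,280,2):
    c=np.where(m[r,352:390])[0]
    if len(c): print(r,c.min()+352,c.max()+352,end="; ")
print(go((.6115,-.136,.14)),np.degrees(np.arctan2(-.136,.6115)))
# small flask rim from original pic, top view circle check
print(proj("top",[[.6115,-.136,.076]]))
E
```

```text
clock: 24.12
tool_pos: [0.4223, -0.3597, 0.1619]
tcp_rot: [2.841, 1.319, 0.007]
ft_force: [1.5, -0.3, 0.7]
finger_gap: 0.401
grasp_force: 0.0
clock: 24.37
tool_pos: [0.418, -0.3561, 0.1531]
tcp_rot: [-2.848, -1.322, 0.002]
ft_force: [-0.1, -1.3, -0.7]
finger_gap: 0.75
grasp_force: 0.0
t 24.37 tcp [ 0.418  -0.3561  0.1531] yaxis [ 0.764 -0.645 -0.002] z [-0.002  0.001 -1.   ] q [-0.71  0.24 -0.24  1.09 -0.    1.57] F [-0.1 -1.3 -0.7] gap 0.75 gf 0.0
[[373.0, 249.6], [370.4, 265.4], [370.1, 267.1]]
250 371 373; 252 371 373; 254 370 374; 256 363 373; 258 364 378; 260 367 379; 262 365 376; 264 363 374; 266 364 375; 268 365 374; 270 368 371; [29.29  0.6   1.28] -12.538728197237482
[[305.73728086 131.93768353]]
```

The short tree stands in its seat, top at (372,249.5) as predicted. Now the small flask.

```bash
python3 -m creep '[{"xyz":[3,0,0],"delta_rot":[0,0,-3],"hand":0.75},{"xyz":[6.5,0.1,0],"delta_rot":[0,0,-7],"hand":0.75},{"xyz":[10,0.2,0],"delta_rot":[0,0,-11],"hand":0.75},{"xyz":[13.5,0.3,0],"delta_rot":[0,0,-15],"hand":0.75},{"xyz":[17,0.4,0],"delta_rot":[0,0,-19],"hand":0.75},{"xyz":[20.5,0.4,0],"delta_rot":[0,0,-23],"hand":0.75},{"xyz":[24,0.5,0.5],"delta_rot":[0,0,-26],"hand":0.75},{"xyz":[27,0.6,1.2],"delta_rot":[0,0,-27.7],"hand":0.75},{"xyz":[29.3,0.6,1.2],"delta_rot":[0,0,-27.7],"hand":0.75},{"xyz":[29.3,0.6,1.2],"delta_rot":[0,0,-27.7],"hand":0.75},{"xyz":[29.3,0.6,1.2],"delta_rot":[0,0,-27.7],"hand":0.75},{"xyz":[29.3,0.6,1.2],"delta_rot":[0,0,-27.7],"hand":0.75}]'
python3 - <<'E'
from h import *
st(); print(go((.612,-.1358,.012)))
E
```

```text
clock: 25.42
tool_pos: [0.6115, -0.137, 0.1412]
tcp_rot: [-2.449, -1.966, 0.003]
ft_force: [-0.1, 0.6, -0.5]
finger_gap: 0.752
grasp_force: 0.0
t 25.42 tcp [ 0.6115 -0.137   0.1412] yaxis [ 0.976 -0.216 -0.002] z [-0.002  0.    -1.   ] q [-0.22  0.39 -0.06  1.12 -0.    1.57] F [-0.1  0.6 -0.5] gap 0.752 gf 0.0
[ 0.13  0.06 12.92]
```

```bash
python3 -m creep '[{"xyz":[0.1,0.1,2],"delta_rot":[0,0,0],"hand":0.78},{"xyz":[0.1,0.1,4],"delta_rot":[0,0,0],"hand":0.78},{"xyz":[0.1,0.1,6],"delta_rot":[0,0,0],"hand":0.78},{"xyz":[0.1,0.1,8],"delta_rot":[0,0,0],"hand":0.78},{"xyz":[0.1,0.1,9.5],"delta_rot":[0,0,0],"hand":0.78},{"xyz":[0.1,0.1,11],"delta_rot":[0,0,0],"hand":0.78},{"xyz":[0.1,0.1,12.2],"delta_rot":[0,0,0],"hand":0.78},{"xyz":[0.1,0.1,12.9],"delta_rot":[0,0,0],"hand":0.78},{"xyz":[0.1,0.1,12.9],"delta_rot":[0,0,0],"hand":0.78}]'; python3 -m creep '[{"xyz":[0,0,0],"delta_rot":[0,0,0],"hand":0.74},{"xyz":[0,0,0],"delta_rot":[0,0,0],"hand":0.7},{"xyz":[0,0,0],"delta_rot":[0,0,0],"hand":0.66},{"xyz":[0,0,0],"delta_rot":[0,0,0],"hand":0.62},{"xyz":[0,0,0],"delta_rot":[0,0,0],"hand":0.58},{"xyz":[0,0,0],"delta_rot":[0,0,0],"hand":0.55},{"xyz":[0,0,0],"delta_rot":[0,0,0],"hand":0.52},{"xyz":[0,0,0],"delta_rot":[0,0,0],"hand":0.48},{"xyz":[0,0,0],"delta_rot":[0,0,0],"hand":0.3},{"xyz":[0,0,0],"delta_rot":[0,0,0],"hand":0.3},{"xyz":[0,0,0],"delta_rot":[0,0,0],"hand":0.3}]'
```

```text
clock: 26.17
tool_pos: [0.612, -0.1366, 0.0117]
tcp_rot: [-2.449, -1.964, 0.003]
ft_force: [-0.3, 0.7, -0.1]
finger_gap: 0.783
grasp_force: 0.0
clock: 27.08
tool_pos: [0.614, -0.1361, 0.014]
tcp_rot: [2.449, 1.966, 0.001]
ft_force: [-0.8, 1.2, 5.5]
finger_gap: 0.512
grasp_force: 60.5
```

```bash
python3 -m creep '[{"xyz":[0,0,-0.7],"delta_rot":[0,0,0],"hand":0.3},{"xyz":[0,0,-2.5],"delta_rot":[0,0,0],"hand":0.3},{"xyz":[0,0,-5],"delta_rot":[0,0,0],"hand":0.3},{"xyz":[0,0,-8],"delta_rot":[0,0,0],"hand":0.3},{"xyz":[0,0,-10.5],"delta_rot":[0,0,0],"hand":0.3},{"xyz":[0,0,-11],"delta_rot":[0,0,0],"hand":0.3},{"xyz":[0,0,-11],"delta_rot":[0,0,0],"hand":0.3},{"xyz":[0,0,-11],"delta_rot":[0,0,0],"hand":0.3}]'
python3 - <<'E'
from h import *
st(); s=manip.sense(); print(go((.419,-.3568,.122)))
P=s["tool_pos"]-[0,0,.014]; a=np.linspace(0,6.283,60)
I=np.ascontiguousarray(grab_frame("scene")[:,:,::-1]); cv2.imwrite("pics/scene13.png",I)
q=proj("scene",P+np.c_[.023*np.cos(a),.023*np.sin(a),0*a]); print("pred box",q.min(0).round(1),q.max(0).round(1))
g=cv2.cvtColor(I,cv2.COLOR_BGR2GRAY); x0=int(q[:,0].min())-8
for r in range(int(q[:,1].min()),int(q[:,1].max())+6,2): print(r,x0,g[r,x0:x0+44:2].tolist())
E
```

```text
clock: 27.75
tool_pos: [0.6133, -0.136, 0.1225]
tcp_rot: [-2.449, -1.966, 0.001]
ft_force: [0.2, -0.3, -2.5]
finger_gap: 0.516
grasp_force: 61.6
t 27.75 tcp [ 0.6133 -0.136   0.1225] yaxis [ 0.976 -0.216 -0.001] z [-0.001  0.    -1.   ] q [-0.22  0.4  -0.09  1.08 -0.    1.57] F [ 0.2 -0.3 -2.5] gap 0.516 gf 61.6
[-25.76 -14.19   0.06]
pred box [312.8 118.4] [334.8 133.2]
118 304 [45, 69, 81, 75, 48, 36, 41, 44, 48, 42, 45, 42, 42, 38, 43, 102, 150, 150, 149, 147, 148, 149]
120 304 [60, 39, 60, 79, 64, 37, 36, 44, 40, 47, 44, 43, 47, 41, 39, 102, 148, 144, 153, 151, 150, 149]
122 304 [125, 61, 41, 49, 43, 40, 42, 47, 46, 46, 46, 44, 44, 39, 38, 102, 154, 148, 152, 147, 146, 151]
124 304 [149, 133, 86, 48, 35, 42, 40, 42, 52, 44, 38, 43, 44, 46, 43, 107, 148, 151, 150, 152, 149, 152]
126 304 [145, 146, 144, 126, 84, 46, 40, 45, 41, 45, 42, 44, 49, 48, 44, 115, 149, 147, 149, 149, 148, 152]
128 304 [150, 155, 149, 152, 143, 75, 40, 42, 47, 46, 42, 48, 47, 47, 79, 140, 148, 147, 147, 148, 149, 149]
130 304 [151, 151, 151, 153, 149, 133, 90, 57, 41, 45, 41, 45, 55, 92, 137, 150, 148, 150, 148, 146, 148, 146]
132 304 [146, 152, 151, 148, 149, 151, 143, 132, 114, 98, 105, 114, 133, 146, 150, 145, 148, 149, 146, 146, 146, 149]
134 304 [150, 148, 151, 151, 149, 153, 147, 149, 148, 150, 150, 146, 147, 147, 148, 154, 152, 147, 149, 150, 150, 147]
136 304 [148, 149, 150, 151, 148, 151, 147, 149, 151, 151, 149, 148, 148, 148, 151, 149, 147, 150, 149, 147, 150, 154]
138 304 [148, 147, 149, 149, 155, 148, 150, 148, 151, 148, 150, 150, 151, 147, 151, 149, 146, 142, 148, 149, 150, 149]
```

```bash
python3 -m creep '[{"xyz":[-1.5,-0.8,0],"delta_rot":[0,0,2],"hand":0.3},{"xyz":[-4,-2.2,0],"delta_rot":[0,0,5],"hand":0.3},{"xyz":[-7,-3.9,0],"delta_rot":[0,0,8],"hand":0.3},{"xyz":[-10,-5.5,0],"delta_rot":[0,0,11],"hand":0.3},{"xyz":[-13,-7.2,0],"delta_rot":[0,0,14],"hand":0.3},{"xyz":[-16,-8.8,0],"delta_rot":[0,0,17],"hand":0.3},{"xyz":[-19,-10.5,0],"delta_rot":[0,0,20],"hand":0.3},{"xyz":[-22,-12.1,0],"delta_rot":[0,0,23],"hand":0.3},{"xyz":[-24.5,-13.5,0],"delta_rot":[0,0,26],"hand":0.3},{"xyz":[-25.8,-14.2,0],"delta_rot":[0,0,28],"hand":0.3},{"xyz":[-25.8,-14.2,0],"delta_rot":[0,0,28],"hand":0.3},{"xyz":[-25.8,-14.2,0],"delta_rot":[0,0,28],"hand":0.3}]'; python3 -m creep '[{"xyz":[0,0,0],"delta_rot":[0,0,0],"hand":0.3},{"xyz":[0,0,0],"delta_rot":[0,0,0],"hand":0.3},{"xyz":[0,0,0],"delta_rot":[0,0,0],"hand":0.3}]'
python3 - <<'E'
from h import *
st(); s=manip.sense(); print(go((.4192,-.3568,.03)))
P=s["tool_pos"]-[0,0,.014]; a=np.linspace(0,6.283,60)
I=np.ascontiguousarray(grab_frame("scene")[:,:,::-1]); cv2.imwrite("pics/scene14.png",I)
q=proj("scene",P+np.c_[.023*np.cos(a),.023*np.sin(a),0*a]); print("pred box",q.min(0).round(1),q.max(0).round(1))
g=cv2.cvtColor(I,cv2.COLOR_BGR2GRAY); x0=int(q[:,0].min())-8
for r in range(int(q[:,1].min()),int(q[:,1].max())+6,2): print(r,x0,g[r,x0:x0+44:2].tolist())
E
```

```text
clock: 28.8
tool_pos: [0.4175, -0.3571, 0.1218]
tcp_rot: [-2.852, -1.311, 0.001]
ft_force: [0.4, -0.3, -1.9]
finger_gap: 0.514
grasp_force: 61.6
clock: 29.05
tool_pos: [0.4197, -0.3564, 0.1229]
tcp_rot: [-2.851, -1.317, 0.0]
ft_force: [-0.1, -0.3, -2.1]
finger_gap: 0.516
grasp_force: 61.6
t 29.05 tcp [ 0.4197 -0.3564  0.1229] yaxis [ 0.762 -0.648 -0.001] z [-0.     0.001 -1.   ] q [-0.7   0.26 -0.29  1.02  0.    1.57] F [-0.1 -0.3 -2.1] gap 0.516 gf 61.6
[-0.07 -0.01  9.29]
pred box [361.6 225.4] [388.9 247.9]
225 353 [165, 164, 165, 164, 140, 65, 48, 46, 42, 47, 51, 47, 52, 49, 51, 50, 45, 45, 51, 129, 168, 165]
227 353 [167, 162, 165, 161, 126, 65, 42, 48, 47, 47, 48, 49, 49, 51, 51, 51, 48, 47, 61, 144, 167, 170]
229 353 [165, 163, 170, 169, 132, 51, 43, 43, 47, 46, 47, 51, 48, 52, 50, 51, 46, 48, 75, 152, 165, 161]
231 353 [164, 169, 170, 168, 138, 49, 46, 47, 46, 48, 50, 55, 48, 48, 46, 50, 45, 48, 95, 164, 167, 169]
233 353 [169, 165, 166, 165, 137, 45, 41, 43, 46, 48, 49, 54, 49, 47, 52, 47, 48, 48, 107, 165, 167, 166]
235 353 [165, 168, 169, 168, 137, 49, 46, 44, 49, 48, 51, 
[... 249 characters left out ...]
, 169, 167]
241 353 [167, 169, 170, 165, 166, 153, 100, 52, 49, 49, 47, 51, 53, 51, 49, 49, 65, 142, 163, 166, 167, 167]
243 353 [168, 166, 166, 171, 167, 167, 157, 106, 64, 46, 48, 51, 46, 51, 52, 76, 134, 164, 165, 169, 166, 167]
245 353 [169, 167, 169, 170, 168, 168, 168, 160, 144, 112, 91, 83, 83, 100, 126, 156, 170, 167, 166, 171, 169, 166]
247 353 [174, 169, 171, 165, 172, 163, 164, 169, 162, 128, 131, 151, 160, 164, 168, 166, 167, 171, 171, 168, 169, 169]
249 353 [166, 166, 165, 167, 166, 170, 170, 170, 149, 75, 71, 133, 168, 169, 168, 168, 166, 169, 166, 167, 165, 162]
251 353 [172, 169, 167, 169, 165, 162, 155, 147, 111, 45, 56, 117, 170, 167, 171, 169, 166, 169, 166, 166, 170, 171]
```

```bash
python3 -m creep '[{"xyz":[-0.1,-0.05,1],"delta_rot":[0,0,0],"hand":0.3},{"xyz":[-0.1,-0.05,2.2],"delta_rot":[0,0,0],"hand":0.3},{"xyz":[-0.1,-0.05,3.4],"delta_rot":[0,0,0],"hand":0.3},{"xyz":[-0.1,-0.05,4.6],"delta_rot":[0,0,0],"hand":0.3},{"xyz":[-0.1,-0.05,5.8],"delta_rot":[0,0,0],"hand":0.3},{"xyz":[-0.1,-0.05,7],"delta_rot":[0,0,0],"hand":0.3},{"xyz":[-0.1,-0.05,8],"delta_rot":[0,0,0],"hand":0.3},{"xyz":[-0.1,-0.05,8.7],"delta_rot":[0,0,0],"hand":0.3},{"xyz":[-0.1,-0.05,9],"delta_rot":[0,0,0],"hand":0.3},{"xyz":[-0.1,-0.05,9],"delta_rot":[0,0,0],"hand":0.3}]'; python3 -m creep '[{"xyz":[0,0,0.1],"delta_rot":[0,0,0],"hand":0.3},{"xyz":[0,0,0.3],"delta_rot":[0,0,0],"hand":0.3},{"xyz":[0,0,0.5],"delta_rot":[0,0,0],"hand":0.3},{"xyz":[0,0,0.6],"delta_rot":[0,0,0],"hand":0.3},{"xyz":[0,0,0.6],"delta_rot":[0,0,0],"hand":0.3}]'
```

```text
clock: 29.93
tool_pos: [0.4179, -0.3572, 0.0325]
tcp_rot: [-2.852, -1.315, 0.001]
ft_force: [-0.5, 0.4, -2.6]
finger_gap: 0.515
grasp_force: 61.6
clock: 30.35
tool_pos: [0.4183, -0.3577, 0.0273]
tcp_rot: [2.853, 1.315, 0.0]
ft_force: [-0.0, -0.5, -2.5]
finger_gap: 0.513
grasp_force: 61.6
```

```bash
for i in 1 2; do python3 -m creep '[{"xyz":[0,0,0.1],"delta_rot":[0,0,0],"hand":0.3},{"xyz":[0,0,0.2],"delta_rot":[0,0,0],"hand":0.3},{"xyz":[0,0,0.3],"delta_rot":[0,0,0],"hand":0.3},{"xyz":[0,0,0.3],"delta_rot":[0,0,0],"hand":0.3}]' | egrep 'pos|force'; done
```

```text
tool_pos: [0.4182, -0.3576, 0.0241]
ft_force: [0.6, 0.1, -1.3]
grasp_force: 61.6
tool_pos: [0.4181, -0.3576, 0.0211]
ft_force: [-0.2, -0.2, -2.1]
grasp_force: 61.6
```

```bash
for i in 1 2 3; do python3 -m creep '[{"xyz":[0,0,0.1],"delta_rot":[0,0,0],"hand":0.3},{"xyz":[0,0,0.1],"delta_rot":[0,0,0],"hand":0.3},{"xyz":[0,0,0.1],"delta_rot":[0,0,0],"hand":0.3}]' | egrep 'pos|force'; done
```

```text
tool_pos: [0.4182, -0.3577, 0.0203]
ft_force: [-0.9, 0.0, -1.6]
grasp_force: 61.6
tool_pos: [0.4183, -0.3577, 0.0193]
ft_force: [0.2, -0.2, -3.4]
grasp_force: 61.6
tool_pos: [0.4184, -0.3578, 0.0191]
ft_force: [-0.8, 1.1, 4.3]
grasp_force: 62.4
```

Contact at 0.0191, the expected floor height. Release, retreat and take a last look.

```bash
python3 -m creep '[{"xyz":[0,0,-0.05],"delta_rot":[0,0,0],"hand":0.54},{"xyz":[0,0,-0.05],"delta_rot":[0,0,0],"hand":0.58},{"xyz":[0,0,-0.05],"delta_rot":[0,0,0],"hand":0.65},{"xyz":[0,0,-0.05],"delta_rot":[0,0,0],"hand":0.72},{"xyz":[0,0,-0.05],"delta_rot":[0,0,0],"hand":0.75},{"xyz":[0,0,-1],"delta_rot":[0,0,0],"hand":0.75},{"xyz":[0,0,-3],"delta_rot":[0,0,0],"hand":0.75},{"xyz":[0,0,-6],"delta_rot":[0,0,0],"hand":0.75},{"xyz":[0,0,-10],"delta_rot":[0,0,0],"hand":0.75},{"xyz":[0,0,-14],"delta_rot":[0,0,0],"hand":0.75},{"xyz":[0,0,-16],"delta_rot":[0,0,0],"hand":0.75},{"xyz":[0,0,-16],"delta_rot":[0,0,0],"hand":0.75}]'; python3 -m creep '[{"xyz":[3,0,0],"delta_rot":[0,0,0],"hand":0.75},{"xyz":[7,0,0],"delta_rot":[0,0,0],"hand":0.75},{"xyz":[10,2,0],"delta_rot":[0,0,0],"hand":0.75},{"xyz":[12,4,0],"delta_rot":[0,0,0],"hand":0.75},{"xyz":[12,6,0],"delta_rot":[0,0,0],"hand":0.75},{"xyz":[12,6,0],"delta_rot":[0,0,0],"hand":0.75},{"xyz":[12,6,0],"delta_rot":[0,0,0],"hand":0.75}]'
python3 - <<'E'
from h import *
S=grab_frame("scene")[:,:,::-1];T=grab_frame("top")[:,:,::-1]
a=cv2.convertScaleAbs(cv2.resize(S[90:290,240:440],(400,400),interpolation=2),alpha=1.8)
f=lambda x,y:cv2.resize(T[y:y+40,x:x+40],(200,200),interpolation=2)
cv2.imwrite("pics/fin.png",np.hstack([a,np.vstack([f(235,118),f(371,194)]),cv2.resize(S[105:165,250:310],(200,400),interpolation=2)]))
E
```

```text
clock: 32.77
tool_pos: [0.4211, -0.3601, 0.1848]
tcp_rot: [2.845, 1.312, 0.006]
ft_force: [0.2, -1.6, 0.7]
finger_gap: 0.752
grasp_force: 0.0
clock: 33.35
tool_pos: [0.5419, -0.3052, 0.1773]
tcp_rot: [-2.851, -1.316, 0.002]
ft_force: [-0.4, -0.1, -0.2]
finger_gap: 0.75
grasp_force: 0.0
```

View pics/fin.png

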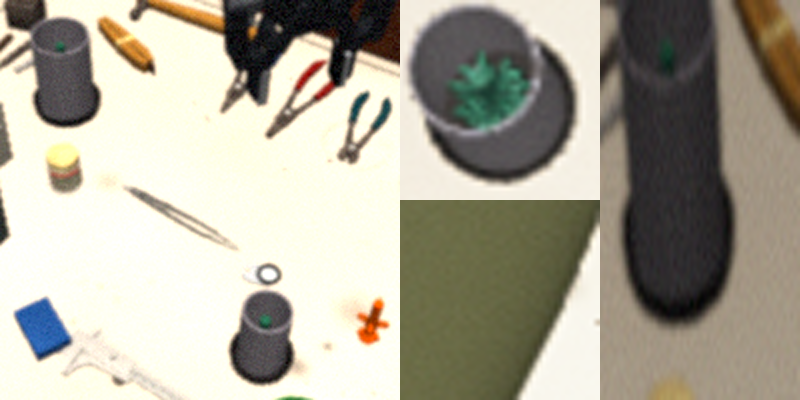

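Both flasks stand upright in their bases, with the tree tips visible and central inside: large at scene about (270,113), small at about (373,251). The decoys haven't moved, so I'm handing in.

```bash
python3 -c "
from cell import ticket
print(ticket.job_done())"
```

```text
the job is handed in; nothing more can be done
None
```

Both trees are seated in their bases, with each steel flask lowered home over its tree, and the job was handed in at about 33 s (verdict not shown); my first grasp of the tall tree closed on air because the fingertips sit about 27 mm higher than tool_pos reports, so I corrected for that throughout.

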